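# Lock out the motorcycle lift and hang up its handset

## Task

Put the lift out of service: swing the isolator's handle round to off, so that the hole in its lug lines up with the hole in the hasp, and then slide the lock bolt fully home through both holes. Next steady the swinging drop hook and let go of it so that it hangs practically still, and hang the lift's handset on it by its steel bail. Leave the isolator locked off, the handset hanging freely, and do not shove the screwdriver, socket, tin or bearing ring about.

Things in the scene. Friction and masses are not known exactly. Their poses are not given: they have to be found in the camera images.
- isolator: Grey isolator box screwed to the bench, 200 (x) by 140 (y) by 70 high, left or right of the middle. Origin: centre of its underside; its x points away from the robot, its z up. On its top: the turning handle, whose pivot is a vertical axis at x = -35, y = 0, and behind it (+x) the hasp and the lock bolt, both on the line y = 0.
- handle (a joint): Angle of the isolator handle, rad, growing clockwise seen from above. 0 = on (arm towards the box's -y), 1.571 = off: arm towards the box's -x, and the lug on its tail squarely in line with the hasp, hole to hole. It starts within 0.35 of on, does not click, stays where it is left (about 2 N at the grip moves it) and can be turned too far, up to 1.95. The bolt passes only if the holes are in line to about 4 mm (0.07 rad).
- handle_grip (a point): Upright round black grip on the end of the handle's arm, 22 across, 95 from the pivot. The point lies on its axis, 120 above the bench; the grip's top is at 144 and the flat arm under it ends at 89.
- lug_hole (a point): Centre of the hole in the handle's lug: an upright steel plate on the handle's tail, opposite the grip, 55 from the pivot, 6 thick, 36 wide, with a hole 16 wide and 14 high, 96 above the bench. Turns with the handle.
- hasp_hole (a point): Centre of the hole in the fixed hasp, an upright plate of the same outline and the same hole as the lug, at x = 34, y = 0 of the box, 96 above the bench: in line, the lug stands 14 in front of it (towards the box's -x), its edges flush with the hasp's.
- bolt (a joint): Travel of the lock bolt, m: 0 = drawn back (tip in the hasp hole), 0.030 = fully home through the lug. It slides towards the box's -x, an 8 mm rod; stays where it is left (about 1.5 N moves it). It stops at about 0.010 against the lug if the holes are not in line.
- bolt_grip (a point): Upright round steel grip on the lock bolt, 16 across. The point lies on its axis, 124 above the bench; the grip's top is at 140, the rod's top under it at 100. At the box's x = 92 when drawn back, x = 62 when home.
- stand: Stand fixed to the bench at the far middle: base plate 120 by 140, a blue square post and at its top an arm towards the robot (365 high, 20 wide), from whose end the drop hook hangs. Origin: centre of the base plate's underside under the post; x points away from the robot. The hook's pivot is at x = -130, y = 0, z = 345.
- hook (a joint): Swing of the steel drop hook, rad: 0 = hanging straight down. It swings freely from side to side (about the stand's x axis, amplitude at the start 0.25 to 0.35, 1.4 to 1.6 swings a second, hardly damped; light, 0.15 kg).
- hook_tip (a point): Top of the hook's upturned tip: the hook is 10 mm round bar, straight down from the pivot, then towards the robot and up again. At rest the tip stands at x = -195, y = 0, z = 252 of the stand, 65 in front of the shank; the upright tip is about 30 long.
- hook_seat (a point): Middle of the top of the hook's level bottom, where a hung thing rests. At rest at x = -163, y = 0, z = 210 of the stand.
- handset: The lift's cordless grey handset, lying face up: body 120 long, 46 wide, 30 thick, 0.2 to 0.33 kg, and at one end a square steel bail (an open loop of 8 mm wire). Origin: on its underside, 5 from the middle of the body towards the bail, near its centre of mass; x points along it to the bail, z up out of the buttons. The body spans x = -65 to 55, the bail to x = 105. It may be left or right of the middle.
- eye (a point): Centre of the bail's opening, 42 long by 40 wide, at x = 77 of the handset, 15 above its underside. The hook's tip goes up through it; its far bar (x = 101) then lies in the hook.
- screwdriver: Bystander: screwdriver lying loose between the robot and the hook, about 200 long. Origin: on the bench under it.
- socket: Bystander: loose wrench socket, upright steel cylinder, 26 across, 35 high, between the robot and the hook. Origin: on the bench under it.
- grease_tin: Bystander: round aluminium tin, 60 across, 45 high, on the bench's far left. Origin: on the bench under it.
- bearing: Bystander: steel bearing ring, 52 across, 15 high, lying flat on the far right. Origin: on the bench under it.

How it is judged:
By the outcome, as a careful person would: the job done as asked, in the order asked, and still so for the second after the job is handed in, with the robot touching nothing.
It also fails if it takes over 72 s, if anything falls off the work surface, if the arm or the gripper's body presses on something with over 40 N, if the wrist force passes 120 N, or if a joint passes its speed limit or range.

## Robot

A 6-joint arm with a two-finger parallel gripper is mounted at the origin on the work surface. World frame = base frame: x ahead of the robot, y to its left, z up, the work surface at z = 0. Lengths are in m, angles in rad, forces in N, time in s.
With the tool pointing down it reaches from about 0.375 to 0.975 m from the base axis. Payload 3.8 kg.
Tool frame: the origin (TCP) lies midway between the tips of the shut fingers; the grasp point (between the pads) lies 19 mm behind it; z points along the fingers, y is the line along which they close (so a half turn about z gives the same grasp; the last joint's range is limited). The gripper opens to 85 mm and grips with 20 to 120 N. Pads are 22 mm wide; open, the fingers measure 114 mm over their backs; the gripper's body (76 mm by 85 mm) begins 54 mm behind the grasp point. The pads swing forward as they close: fully open they stand 13 mm farther back than shut.
Start: joints at [-1.167, 0.264, 1.604, -0, 1.274, -0.037], TCP at [0.288, -0.61, 0.231] pointing down, gripper open.
Joint ranges: [-2.63, 2.63], [-0.94, 2.18], [0.31, 2.57], [-1.31, 4.45], [0, 2.66], [-2.55, 2.55]. Speed limits (rad/s): [2.57, 2.57, 3.14, 3.14, 3.14, 3.14].

## Interface

Orientations are given as a rotation vector (axis times angle).
In Python, from workcell import bot, imaging gives the robot as it stands.
- The arm moves only by the tool step_arm, never from a script. Its argument "series" is a list of rows, each an object of numbers: "grip": the closure, from -1 (fully open) to 1 (shut); "x", "y", "z": the shift along the tool's x, y, z normalised to -1 to 1, where 1 is 500 mm; "ax", "ay", "az": the turn, a rotation vector about the tool's x, y, z normalised to -1 to 1, where 1 is 30 degrees. A call has 1 to 12 rows; each row is the pose to reach, as a shift and turn from the pose commanded when the call began, along the tool's axes at that moment; what a row does not reach only later rows make up. A row lasts 1/10 s, in which the tool goes at most 50 mm and 8.59 degrees, less where a joint would pass 70% of its speed; a pose out of reach is approached as far as the arm can. A call with a number of a shift or a turn outside -1 to 1 is refused whole. A call with a gripper value outside its range is refused whole. The fingers move at their own pace and stop on an object; "force" is the grip in N (left out, the last holds). Time passes only in rows, so rows that repeat a pose let the fingers close. It gives the time, the measured TCP pose, the force, the opening and the grip force at its end, in the units of the state.
- bot.read_state(): the state, without advancing time (a new reading comes with each control period).
- imaging.read_camera(name): name is "side" or "top"; returns a dict with "img" (384x512x3 uint8, red, green, blue), "fx", "fy", "cx", "cy" (pixels), "k1" (the pictures are not rectified: a ray, as slopes to the right and down, at radius r is drawn at 1 + k1 r^2 times it, then the intrinsics apply), "R" (3x3) and "t" (3): a world point X has camera coordinates R X + t. Camera axes: x right, y down, z forward; pixel columns grow to the right and rows downward; lengths in m; the calibration is good to about 2 mm. A picture is of the moment at which its call begins. There is no depth.
- bot.finish_job(): hands the job in; it is judged then, once.
The state is a dict: "time": time; "q": joint angles; "joint_vel": joint speeds; "joint_torque": joint torques, N m; "tool_pos": TCP position; "tcp_rot": TCP orientation; "wrist_force": force on the tool from outside, world axes, zero at the start; "torque": the same for the moment, N m; "width": opening from 0.0 (shut) to 1.0 (fully open); "grip_force": force on a finger pad.
Only numpy, scipy, OpenCV 4.12 (cv2) and the standard library are available. Lean on these libraries where they do the work, as an engineer would, in place of code of your own. Each camera call takes 0.05 s, during which the arm holds its last target. There are 200 camera calls.

## Working session

There is one attempt and no reset: what is moved stays moved. The work goes in short steps, Python scripts to look and compute and a tool call to move; the robot and the scene stay as the last step left them, time stands still between calls to the robot, and variables do not carry over. Pictures are saved under pics/ and viewed, at most 10 in all, crops included, and the job is handed in when it is done.

Besides the shell and the picture viewer there is one more tool, called after "Request:" by a JSON object that holds its "op" and its "data". step_arm: Moves the arm, as the interface text tells. Scaled input: -1 to 1 covers 500 mm each way for a shift and 30 degrees each way for a turn. Its arguments: {"type":"object","properties":{"series":{"type":"array","items":{"type":"object","properties":{"grip":{"type":"number"},"x":{"type":"number","minimum":-1,"maximum":1},"y":{"type":"number","minimum":-1,"maximum":1},"z":{"type":"number","minimum":-1,"maximum":1},"ax":{"type":"number","minimum":-1,"maximum":1},"ay":{"type":"number","minimum":-1,"maximum":1},"az":{"type":"number","minimum":-1,"maximum":1}}}},"force":{"type":"number"}},"required":["series"]}

```bash
ls; mkdir -p pics
cat > h.py <<'E'
import numpy as np, cv2
from workcell import bot, imaging
def cam(n): return imaging.read_camera(n)
def save(c,f,crop=None,s=1):
    im=c["img"][:,:,::-1]
    if crop: im=im[crop[1]:crop[3],crop[0]:crop[2]]
    cv2.imwrite("pics/"+f,cv2.resize(im,None,fx=s,fy=s,interpolation=cv2.INTER_CUBIC))
def ray(c,u,v):
    d=np.array([(u-c["cx"])/c["fx"],(v-c["cy"])/c["fy"]]);s=d.copy()
    for _ in range(20): s=d/(1+c["k1"]*(s@s))
    R=np.array(c["R"]);t=np.array(c["t"])
    return -R.T@t, R.T@np.array([s[0],s[1],1.])
def onz(c,u,v,z):
    o,d=ray(c,u,v); return o+d*(z-o[2])/d[2]
def onp(c,u,v,ax,val):
    o,d=ray(c,u,v); return o+d*(val-o[ax])/d[ax]
def proj(c,X):
    p=np.array(c["R"])@np.array(X)+np.array(c["t"]);s=p[:2]/p[2];s=s*(1+c["k1"]*(s@s))
    return np.array([c["fx"]*s[0]+c["cx"],c["fy"]*s[1]+c["cy"]])
E
python3 - <<'E'
from h import *
for n in("top","side"):
    c=cam(n);save(c,n+"0.png",None,1.5);o,_=ray(c,256,192)
    print(n,o,c["fx"],c["k1"],onz(c,256,192,0),onz(c,0,383,0),onz(c,511,0,0))
s=bot.read_state();print(s)
E
```

```text
pics
top [ 0.42560965 -0.03129542  1.25914936] 418.13161897862466 0.05131447683286424 [ 0.64908024 -0.03338231  0.        ] [0.09378853 0.67393229 0.        ] [ 1.28138183e+00 -8.31577133e-01 -2.22044605e-16]
side [ 0.36047314 -0.59046268  0.84384958] 383.67550597698505 0.005257027832193655 [0.63985323 0.16633437 0.        ] [-0.0490745  -0.15292361  0.        ] [2.52157572 1.04892931 0.        ]
{'time': 0.1, 'q': array([-1.16691115e+00,  2.64728127e-01,  1.60527113e+00,  6.10805032e-06,
        1.27369329e+00, -3.68938236e-02]), 'joint_vel': array([-6.17170086e-05, -2.22710274e-03, -4.33637098e-03, -3.18828398e-04,
       -7.30162338e-04, -3.80408022e-04]), 'joint_torque': array([ 9.00281284e-04, -5.16707253e+01, -3.68588841e+01, -6.75085630e-05,
        6.24021210e-03,  1.64065131e-05]), 'tool_pos': array([ 0.28772331, -0.60986032,  0.23003442]), 'tcp_rot': array([-3.06358981e+00, -6.86328347e-01,  5.92463790e-04]), 'wrist_force': array([0.01685079, 0.18770622, 0.53840854]), 'torque': array([ 0.01879017, -0.01081485,  0.02882892]), 'grip_force': 0.0, 'width': 1.003573163394162}
```

```bash
ls -la pics
```

```text
total 1072
drwxr-xr-x 2 agent agent   4096 Nov 30 23:18 .
drwxr-xr-x 3 agent agent   4096 Nov 30 23:17 ..
-rw-r--r-- 1 agent agent 649556 Nov 30 23:18 side0.png
-rw-r--r-- 1 agent agent 434810 Nov 30 23:18 top0.png
```

View pics/top0.png

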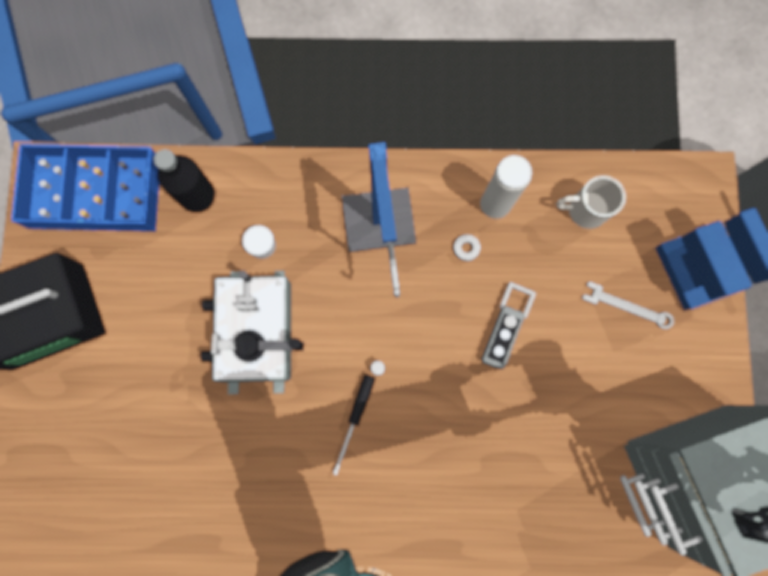

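View pics/side0.png

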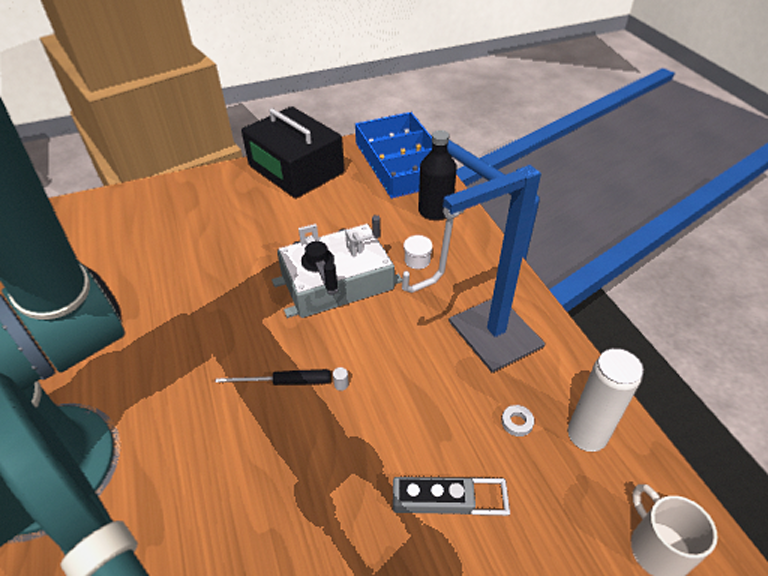

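The top picture shows the isolator left at about (252,328), with its handle pointing right and the grip at (297,345). The stand is at (380,200) with the hook tip near (396,293). The handset is at (505,335) with its bail up at (518,300), and the screwdriver and socket are at (355,420) and (377,368). The side picture agrees: grip at (330,275), bolt grip at (376,225), hook tip at (406,280).

Next I take zoomed crops for exact pixels.

Run:
```python
from h import *
T=cam("top");S=cam("side")
a=T["img"][170:270,125:215,::-1];b=S["img"][135:220,175:275,::-1]
a=cv2.resize(a,(450,500),interpolation=cv2.INTER_CUBIC)   # x5
d=T["img"][180:250,310:365,::-1]; d=cv2.resize(d,(330,420),interpolation=cv2.INTER_CUBIC) #x6
out=np.zeros((500,790,3),np.uint8);out[:,:450]=a;out[:420,455:785]=d
cv2.imwrite("pics/c1.png",out)
cv2.imwrite("pics/c2.png",cv2.resize(b,None,fx=6,fy=6,interpolation=cv2.INTER_CUBIC))
```

```text
(no output)
```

View pics/c1.png

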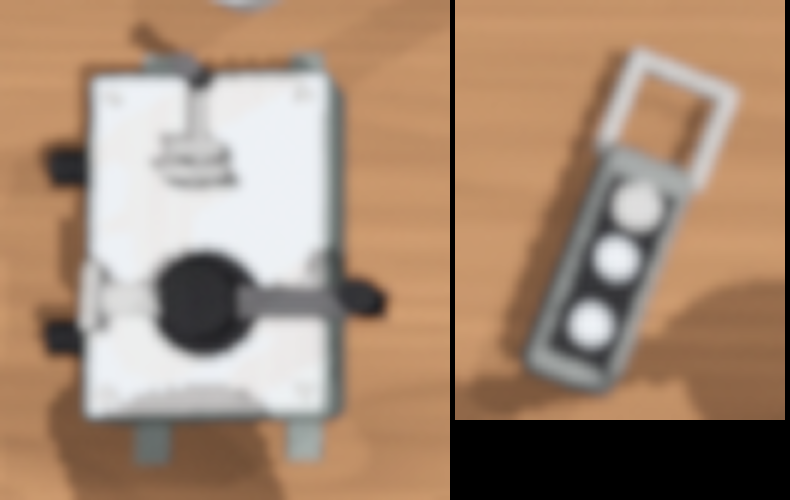

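View pics/c2.png

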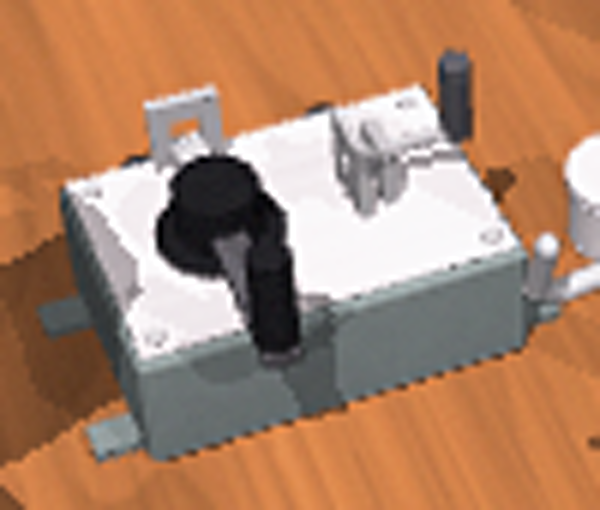

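In c1 (×5 from (125,170)), the isolator's top-face corners are at (90,73), (330,73), (333,415) and (85,413). The hub is at (205,302), the handle grip at (366,298) and the lug at (92,295). In the right panel (×6 from (310,180), shifted by 455) the bail corners are at (637,50) and (738,92). In c2 (×6 from (175,135)) the handle grip runs from (270,245) to (277,350), the bolt grip top is at (455,55), and the hook tip is at (546,243).

```bash
cat >> h.py <<'E'
def tri(c1,p1,c2,p2):
    o1,d1=ray(c1,*p1);o2,d2=ray(c2,*p2)
    A=np.stack([d1,-d2],1);k=np.linalg.lstsq(A,o2-o1,rcond=None)[0]
    a=o1+k[0]*d1;b=o2+k[1]*d2
    return (a+b)/2,np.linalg.norm(a-b)
def tool(s=None):
    from scipy.spatial.transform import Rotation as Ro
    s=s or bot.read_state(); return np.array(s["tool_pos"]),Ro.from_rotvec(s["tcp_rot"])
E
python3 - <<'E'
from h import *
T=cam("top");S=cam("side")
np.set_printoptions(precision=4,suppress=True)
f=lambda u,v:(125+(u-2)/5,170+(v-2)/5)
g=lambda u,v:(175+(u-2.5)/6,135+(v-2.5)/6)
k=lambda u,v:(310+(u-457.5)/6,180+(v-2.5)/6)
P=[onz(T,*f(*p),.07) for p in((90,73),(330,73),(333,415),(85,413))];print("top corners",np.array(P),np.mean(P,0))
Q=[onz(S,*g(*p),.07) for p in((420,85),(525,250),(140,362),(65,185))];print("side corners",np.array(Q),np.mean(Q,0))
print("grip mid",tri(T,f(366,298),S,g(273,303)),onz(T,*f(366,298),.12),onz(S,*g(273,303),.12))
print("bolt top",onz(T,*f(184,64),.140),onz(S,*g(455,57),.140))
print("lug top",onz(T,*f(92,295),.114),onz(S,*g(180,95),.114))
# handset, bail corners, body
B=[onz(T,*k(*p),.015) for p in((637,50),(738,92),(705,185),(600,145))];print("bail",np.array(B))
B=[onz(T,*k(*p),.030) for p in((608,147),(690,178),(612,385),(530,355))];print("body",np.array(B))
s=lambda u,v:(u/1.5,v/1.5)
print("bail side",[onz(S,*s(*p),.015) for p in((507,479),(509,514))], [onz(S,*s(*p),.03) for p in((397,478),(475,480))])
print("arm end",[onz(T,*s(*p),.365) for p in((382,242),(395,238),(388,240))],[onz(T,*s(*p),.365) for p in((371,145),(385,144))])
print("base",[onz(T,*s(*p),.005) for p in((343,198),(408,188),(414,243),(349,251))])
print("base S",[onz(S,*s(*p),.005) for p in((450,320),(497,297),(544,344),(493,369))])
print("socket",onz(T,*s(377,367),.035),"sd",onz(T,*s(372,376),.015),onz(T,*s(336,472),.01), "bear",onz(T,*s(467,248),.015))
E
```

```text
top corners [[0.6539 0.2957 0.07  ]
 [0.6563 0.1567 0.07  ]
 [0.4598 0.1466 0.07  ]
 [0.4586 0.2864 0.07  ]] [0.5572 0.2214 0.07  ]
side corners [[0.6499 0.2915 0.07  ]
 [0.6556 0.1563 0.07  ]
 [0.4624 0.1517 0.07  ]
 [0.4587 0.2834 0.07  ]] [0.5566 0.2207 0.07  ]
grip mid (array([0.5223, 0.125 , 0.112 ]), np.float64(0.000707724032619299)) [0.5219 0.1239 0.12  ] [0.5201 0.1172 0.12  ]
bolt top [0.6463 0.2255 0.14  ] [0.6464 0.2252 0.14  ]
lug top [0.5215 0.2749 0.114 ] [0.5213 0.2773 0.114 ]
bail [[ 0.6632 -0.2856  0.015 ]
 [ 0.6427 -0.3354  0.015 ]
 [ 0.5955 -0.3181  0.015 ]
 [ 0.6147 -0.2666  0.015 ]]
body [[ 0.6115 -0.2677  0.03  ]
 [ 0.5968 -0.3074  0.03  ]
 [ 0.4948 -0.2678  0.03  ]
 [ 0.5085 -0.2285  0.03  ]]
bail side [array([ 0.6662, -0.287 ,  0.015 ]), array([ 0.6427, -0.3348,  0.015 ])] [array([ 0.5092, -0.2328,  0.03  ]), array([ 0.6158, -0.277 ,  0.03  ])]
arm end [array([ 0.6527, -0.0287,  0.365 ]), array([ 0.659 , -0.0476,  0.365 ]), array([ 0.6558, -0.0374,  0.365 ])] [array([ 0.8016, -0.0096,  0.365 ]), array([ 0.8035, -0.0306,  0.365 ])]
base [array([0.8366, 0.055 , 0.005 ]), array([ 0.8602, -0.0797,  0.005 ]), array([ 0.743 , -0.0933,  0.005 ]), array([0.724 , 0.0397, 0.005 ])]
base S [array([0.7257, 0.0369, 0.005 ]), array([0.8379, 0.0575, 0.005 ]), array([ 0.8615, -0.0779,  0.005 ]), array([ 0.7477, -0.0939,  0.005 ])]
socket [ 0.4869 -0.0223  0.035 ] sd [ 0.4702 -0.0127  0.015 ] [0.2862 0.053  0.01  ] bear [ 0.7317 -0.2003  0.015 ]
```

```bash
cat >> h.py <<'E'
from scipy.spatial.transform import Rotation as Ro
def down(yaw,tilt=0,about=None):
    """tool pointing down, closing line y at world angle yaw"""
    y=np.array([np.cos(yaw),np.sin(yaw),0]);z=np.array([0,0,-1.]);x=np.cross(y,z)
    r=Ro.from_matrix(np.stack([x,y,z],1))
    return Ro.from_rotvec(np.array(about)*tilt)*r if tilt else r
def plan(targets,base=None):
    p,r=base or tool()
    for q,rt in targets:
        d=r.inv().apply(np.array(q)-p)/.5; a=np.degrees((r.inv()*rt).as_rotvec())/30
        print("x %.4f y %.4f z %.4f ax %.3f ay %.3f az %.3f"%(*d,*a))
E
python3 - <<'E'
from h import *
p,r=tool();print(r.as_matrix().round(3))
g=(.5215,.1245,.23)
plan([((np.array(g)+p)/2+[0,0,.02],down(-.565)),(g,down(0))])
E
```

```text
[[ 0.904  0.427 -0.   ]
 [ 0.427 -0.904  0.001]
 [ 0.    -0.001 -1.   ]]
x 0.5248 y -0.5649 z -0.0387 ax -0.002 ay -0.000 az -1.079
x 1.0495 y -1.1296 z 0.0025 ax -0.001 ay -0.001 az -2.158
```

Request:
{"op": "step_arm", "data": {"series": [{"x":0.525,"y":-0.565,"z":-0.04,"az":-1,"grip":-1},{"x":0.525,"y":-0.565,"z":-0.04,"az":-1,"grip":-1},{"x":0.525,"y":-0.565,"z":-0.04,"az":-1,"grip":-1},{"x":0.525,"y":-0.565,"z":-0.04,"az":-1,"grip":-1},{"x":0.525,"y":-0.565,"z":-0.04,"az":-1,"grip":-1},{"x":0.525,"y":-0.565,"z":-0.04,"az":-1,"grip":-1},{"x":0.525,"y":-0.565,"z":-0.04,"az":-1,"grip":-1},{"x":0.525,"y":-0.565,"z":-0.04,"az":-1,"grip":-1},{"x":0.525,"y":-0.565,"z":-0.04,"az":-1,"grip":-1}]}}

```text
validation failed for argument at $.se...
```

Run:
```python
from h import *
g=(.5215,.1245,.23);print(tool()[0])
plan([(g,down(0))])
```

```text
[ 0.28789822 -0.61023825  0.23076607]
x 1.0495 y -1.1296 z 0.0025 ax -0.001 ay -0.001 az -2.158
```

Request:
{"op": "step_arm", "data": {"series": [{"x":0.525,"y":-0.565,"z":-0.04,"ax":0.0,"ay":0.0,"az":-0.99,"grip":-0.99},{"x":0.525,"y":-0.565,"z":-0.04,"ax":0.0,"ay":0.0,"az":-0.99,"grip":-0.99}], "force": 20}}

```text
time: 0.5
tool_pos: [0.318, -0.5149, 0.2357]
tcp_rot: [-2.925, -1.142, -0.0]
wrist_force: [0.6, 0.5, 0.6]
width: 0.994
grip_force: 0.0
```

Run:
```python
from h import *
g=(.5215,.1245,.23);p,r=tool()
plan([((np.array(g)*.6+p*.4)+[0,0,.01],down(-.4)),(g,down(0))])
```

```text
x 0.6995 y -0.3989 z -0.0125 ax -0.002 ay -0.001 az -0.814
x 1.1658 y -0.6649 z 0.0125 ax -0.001 ay -0.002 az -1.578
```

Request:
{"op": "step_arm", "data": {"series": [{"x":0.7,"y":-0.4,"z":-0.02,"az":-0.8,"grip":-1},{"x":0.7,"y":-0.4,"z":-0.02,"az":-0.8,"grip":-1},{"x":0.7,"y":-0.4,"z":-0.02,"az":-0.8,"grip":-1},{"x":0.7,"y":-0.4,"z":-0.02,"az":-0.8,"grip":-1},{"x":0.7,"y":-0.4,"z":-0.02,"az":-0.8,"grip":-1},{"x":0.7,"y":-0.4,"z":-0.02,"az":-0.8,"grip":-1},{"x":0.7,"y":-0.4,"z":-0.02,"az":-0.8,"grip":-1},{"x":0.7,"y":-0.4,"z":-0.02,"az":-0.8,"grip":-1}]}}

```text
validation failed for argument at $.se...
```

Run:
```python
from h import *
g=(.5215,.1245,.23);p,r=tool();print(p)
plan([(g,down(0))])
```

```text
[ 0.31798784 -0.51492725  0.23565079]
x 1.1658 y -0.6649 z 0.0125 ax -0.001 ay -0.002 az -1.578
```

Request:
{"op": "step_arm", "data": {"series": [{"x":0.7,"y":-0.4,"z":-0.02,"ax":0.0,"ay":0.0,"az":-0.8,"grip":-0.99},{"x":0.7,"y":-0.4,"z":-0.02,"ax":0.0,"ay":0.0,"az":-0.8,"grip":-0.99},{"x":0.7,"y":-0.4,"z":-0.02,"ax":0.0,"ay":0.0,"az":-0.8,"grip":-0.99},{"x":0.7,"y":-0.4,"z":-0.02,"ax":0.0,"ay":0.0,"az":-0.8,"grip":-0.99},{"x":0.7,"y":-0.4,"z":-0.02,"ax":0.0,"ay":0.0,"az":-0.8,"grip":-0.99},{"x":0.7,"y":-0.4,"z":-0.02,"ax":0.0,"ay":0.0,"az":-0.8,"grip":-0.99},{"x":0.7,"y":-0.4,"z":-0.02,"ax":0.0,"ay":0.0,"az":-0.8,"grip":-0.99},{"x":0.7,"y":-0.4,"z":-0.02,"ax":0.0,"ay":0.0,"az":-0.8,"grip":-0.99}]}}

```text
time: 1.3
tool_pos: [0.4408, -0.1327, 0.2468]
tcp_rot: [2.628, 1.72, 0.001]
wrist_force: [1.2, -1.2, 0.1]
width: 0.997
grip_force: 0.0
```

Run:
```python
from h import *
g=(.5215,.1245,.23);p,r=tool();print(p)
plan([(g,down(0)),((.5215,.1245,.101),down(0))])
```

```text
[ 0.44077789 -0.13270816  0.24681785]
x 0.5360 y -0.0578 z 0.0336 ax 0.002 ay 0.000 az -0.786
x 0.5360 y -0.0582 z 0.2916 ax 0.002 ay 0.000 az -0.786
```

Now I go above the grip and hold there, then check from close by.

Request:
{"op": "step_arm", "data": {"series": [{"x":0.536,"y":-0.058,"z":0.03,"ax":0.0,"ay":0.0,"az":-0.786,"grip":-0.99},{"x":0.536,"y":-0.058,"z":0.03,"ax":0.0,"ay":0.0,"az":-0.786,"grip":-0.99},{"x":0.536,"y":-0.058,"z":0.03,"ax":0.0,"ay":0.0,"az":-0.786,"grip":-0.99},{"x":0.536,"y":-0.058,"z":0.03,"ax":0.0,"ay":0.0,"az":-0.786,"grip":-0.99},{"x":0.536,"y":-0.058,"z":0.03,"ax":0.0,"ay":0.0,"az":-0.786,"grip":-0.99},{"x":0.536,"y":-0.058,"z":0.03,"ax":0.0,"ay":0.0,"az":-0.786,"grip":-0.99},{"x":0.536,"y":-0.058,"z":0.03,"ax":0.0,"ay":0.0,"az":-0.786,"grip":-0.99}]}}

```text
time: 2.0
tool_pos: [0.5214, 0.1254, 0.231]
tcp_rot: [-2.216, -2.226, -0.0]
wrist_force: [0.1, -0.8, 0.5]
width: 0.998
grip_force: 0.0
```

Run:
```python
from h import *
p,r=tool();print(p)
plan([((.5215,.1245,.101),down(0))])
```

```text
[0.52137607 0.12542994 0.23104874]
x -0.0020 y 0.0003 z 0.2601 ax -0.001 ay -0.001 az 0.009
```

Request:
{"op": "step_arm", "data": {"series": [{"x":0.0,"y":0.0,"z":0.09,"ax":0.0,"ay":0.0,"az":0.0,"grip":-0.99},{"x":0.0,"y":0.0,"z":0.18,"ax":0.0,"ay":0.0,"az":0.0,"grip":-0.99},{"x":0.0,"y":0.0,"z":0.26,"ax":0.0,"ay":0.0,"az":0.0,"grip":-0.99},{"x":0.0,"y":0.0,"z":0.26,"ax":0.0,"ay":0.0,"az":0.0,"grip":-0.5},{"x":0.0,"y":0.0,"z":0.26,"ax":0.0,"ay":0.0,"az":0.0,"grip":0.99},{"x":0.0,"y":0.0,"z":0.26,"ax":0.0,"ay":0.0,"az":0.0,"grip":0.99},{"x":0.0,"y":0.0,"z":0.26,"ax":0.0,"ay":0.0,"az":0.0,"grip":0.99},{"x":0.0,"y":0.0,"z":0.26,"ax":0.0,"ay":0.0,"az":0.0,"grip":0.99},{"x":0.0,"y":0.0,"z":0.26,"ax":0.0,"ay":0.0,"az":0.0,"grip":0.99}], "force": 25}}

```text
time: 2.9
tool_pos: [0.5232, 0.1228, 0.1043]
tcp_rot: [2.219, 2.22, 0.006]
wrist_force: [-0.8, -0.7, 7.1]
width: 0.248
grip_force: 26.2
```

Run:
```python
from h import *
p,r=tool();print(p, bot.read_state()["wrist_force"])
pv=np.array([.521,.2194]); a0=.0; yaw=.045
def at(th):
    # th handle angle: dir of arm = box -y rotated cw by th
    ang=yaw-np.pi/2-th; return (*(pv+.095*np.array([np.cos(ang),np.sin(ang)])),p[2])
ths=np.linspace(.045,1.571,13)[1:]
base=tool()
print(at(.045))
plan([(at(t),down(-(t-.045))) for t in ths],base)
```

```text
[0.52318755 0.12277051 0.10432224] [-0.81769088 -0.74057148  7.06049074]
(np.float64(0.521), np.float64(0.12440000000000001), np.float64(0.10432224303745834))
x 0.0048 y -0.0285 z -0.0001 ax 0.009 ay -0.001 az 0.244
x 0.0094 y -0.0522 z -0.0002 ax 0.009 ay -0.002 az 0.487
x 0.0170 y -0.0751 z -0.0003 ax 0.009 ay -0.002 az 0.730
x 0.0274 y -0.0969 z -0.0004 ax 0.009 ay -0.003 az 0.973
x 0.0405 y -0.1172 z -0.0005 ax 0.008 ay -0.004 az 1.215
x 0.0560 y -0.1356 z -0.0006 ax 0.008 ay -0.004 az 1.458
x 0.0738 y -0.1520 z -0.0007 ax 0.008 ay -0.005 az 1.701
x 0.0935 y -0.1660 z -0.0007 ax 0.008 ay -0.005 az 1.944
x 0.1148 y -0.1773 z -0.0008 ax 0.008 ay -0.006 az 2.187
x 0.1374 y -0.1859 z -0.0008 ax 0.007 ay -0.006 az 2.430
x 0.1609 y -0.1915 z -0.0008 ax 0.007 ay -0.007 az 2.673
x 0.1849 y -0.1941 z -0.0008 ax 0.007 ay -0.007 az 2.916
```

Request:
{"op": "step_arm", "data": {"series": [{"x":0.001,"y":-0.013,"z":-0.003,"ax":0.0,"ay":0.0,"az":0.122,"grip":0.99},{"x":0.002,"y":-0.025,"z":-0.005,"ax":0.0,"ay":0.0,"az":0.244,"grip":0.99},{"x":0.004,"y":-0.037,"z":-0.005,"ax":0.0,"ay":0.0,"az":0.366,"grip":0.99},{"x":0.006,"y":-0.049,"z":-0.005,"ax":0.0,"ay":0.0,"az":0.487,"grip":0.99},{"x":0.009,"y":-0.06,"z":-0.005,"ax":0.0,"ay":0.0,"az":0.608,"grip":0.99},{"x":0.013,"y":-0.072,"z":-0.005,"ax":0.0,"ay":0.0,"az":0.73,"grip":0.99},{"x":0.018,"y":-0.083,"z":-0.005,"ax":0.0,"ay":0.0,"az":0.85,"grip":0.99},{"x":0.023,"y":-0.094,"z":-0.005,"ax":0.0,"ay":0.0,"az":0.973,"grip":0.99}]}}

```text
time: 3.7
tool_pos: [0.4751, 0.1346, 0.1045]
tcp_rot: [2.711, 1.587, 0.005]
wrist_force: [3.5, 1.9, -5.7]
width: 0.251
grip_force: 25.1
```

```bash
cat > arc.py <<'E'
from h import *
p,r=tool();print(p, bot.read_state()["wrist_force"])
pv=np.array([.521,.2194]); yaw=.045
d=p[:2]-pv; th=yaw-np.pi/2-np.arctan2(d[1],d[0]); print("th",th,"rad",np.hypot(*d))
m=r.as_matrix()[:,1];print("toolyaw",np.arctan2(m[1],m[0]))
def at(th):
    ang=yaw-np.pi/2-th; return (*(pv+.095*np.array([np.cos(ang),np.sin(ang)])),p[2])
plan([(at(t),down(-(t-.045))) for t in np.arange(th,th+1.3,.06375*2)],(np.array(at(th)),down(-(th-.045))))
E
python3 arc.py
```

```text
[0.47508692 0.13458483 0.10450954] [ 3.50664181  1.94949967 -5.68292766]
th 0.5411631391537206 rad 0.09644492814751371
toolyaw -0.5117058602542106
x 0.0000 y 0.0000 z 0.0000 ax 0.000 ay 0.000 az 0.000
x 0.0015 y -0.0242 z 0.0000 ax 0.000 ay 0.000 az 0.244
x 0.0061 y -0.0479 z 0.0000 ax 0.000 ay 0.000 az 0.487
x 0.0137 y -0.0709 z 0.0000 ax 0.000 ay 0.000 az 0.731
x 0.0242 y -0.0928 z 0.0000 ax 0.000 ay 0.000 az 0.974
x 0.0373 y -0.1131 z 0.0000 ax 0.000 ay 0.000 az 1.218
x 0.0529 y -0.1316 z 0.0000 ax 0.000 ay 0.000 az 1.461
x 0.0708 y -0.1479 z 0.0000 ax 0.000 ay 0.000 az 1.705
x 0.0906 y -0.1619 z 0.0000 ax 0.000 ay 0.000 az 1.948
x 0.1120 y -0.1732 z 0.0000 ax 0.000 ay 0.000 az 2.192
x 0.1346 y -0.1817 z 0.0000 ax 0.000 ay 0.000 az 2.435
```

Request:
{"op": "step_arm", "data": {"series": [{"x":0.001,"y":-0.012,"z":0.002,"ax":0.0,"ay":0.0,"az":0.122,"grip":0.99},{"x":0.002,"y":-0.024,"z":0.003,"ax":0.0,"ay":0.0,"az":0.244,"grip":0.99},{"x":0.004,"y":-0.036,"z":0.003,"ax":0.0,"ay":0.0,"az":0.366,"grip":0.99},{"x":0.006,"y":-0.048,"z":0.003,"ax":0.0,"ay":0.0,"az":0.487,"grip":0.99},{"x":0.01,"y":-0.06,"z":0.003,"ax":0.0,"ay":0.0,"az":0.608,"grip":0.99},{"x":0.014,"y":-0.071,"z":0.003,"ax":0.0,"ay":0.0,"az":0.73,"grip":0.99},{"x":0.019,"y":-0.082,"z":0.003,"ax":0.0,"ay":0.0,"az":0.85,"grip":0.99},{"x":0.024,"y":-0.093,"z":0.003,"ax":0.0,"ay":0.0,"az":0.973,"grip":0.99}]}}

```text
time: 4.5
tool_pos: [0.4397, 0.1673, 0.1043]
tcp_rot: [3.022, 0.854, 0.002]
wrist_force: [-2.9, -2.1, 6.5]
width: 0.25
grip_force: 26.1
```

```bash
python3 arc.py|head -4
python3 - <<'E'
from h import *
p,r=tool();plan([((.4261,.2151,p[2]),down(-1.526))])
E
```

```text
[0.43971124 0.1673112  0.10434802] [-2.91052166 -2.08062058  6.52309625]
th 1.0459248438388742 rad 0.09654587096296921
toolyaw -1.0200700269028289
x 0.0000 y 0.0000 z 0.0000 ax 0.000 ay 0.000 az 0.000
x 0.0268 y -0.0957 z -0.0001 ax 0.002 ay -0.003 az 0.966
```

Request:
{"op": "step_arm", "data": {"series": [{"x":0.001,"y":-0.012,"z":-0.001,"ax":0.0,"ay":0.0,"az":0.122,"grip":0.99},{"x":0.003,"y":-0.024,"z":-0.002,"ax":0.0,"ay":0.0,"az":0.244,"grip":0.99},{"x":0.005,"y":-0.036,"z":-0.002,"ax":0.0,"ay":0.0,"az":0.366,"grip":0.99},{"x":0.008,"y":-0.048,"z":-0.002,"ax":0.0,"ay":0.0,"az":0.487,"grip":0.99},{"x":0.012,"y":-0.06,"z":-0.002,"ax":0.0,"ay":0.0,"az":0.608,"grip":0.99},{"x":0.016,"y":-0.072,"z":-0.002,"ax":0.0,"ay":0.0,"az":0.73,"grip":0.99},{"x":0.021,"y":-0.084,"z":-0.002,"ax":0.0,"ay":0.0,"az":0.85,"grip":0.99},{"x":0.027,"y":-0.096,"z":-0.002,"ax":0.0,"ay":0.0,"az":0.97,"grip":0.99},{"x":0.027,"y":-0.096,"z":-0.002,"ax":0.0,"ay":0.0,"az":0.97,"grip":0.99}]}}

```text
time: 5.4
tool_pos: [0.4241, 0.2156, 0.1044]
tcp_rot: [3.141, 0.068, -0.004]
wrist_force: [-6.1, -0.2, 6.1]
width: 0.247
grip_force: 26.1
```

```bash
python3 arc.py|head -4
python3 - <<'E'
from h import *
S=cam("side");save(S,"s2.png",(175,125,285,205),7)
E
```

```text
[0.42411387 0.21559925 0.10438628] [-6.14566147 -0.24028432  6.14213252]
th 1.5765874230239776 rad 0.09696065050429917
toolyaw -1.527576077469104
x 0.0000 y 0.0000 z 0.0000 ax 0.000 ay 0.000 az 0.000
```

View pics/s2.png

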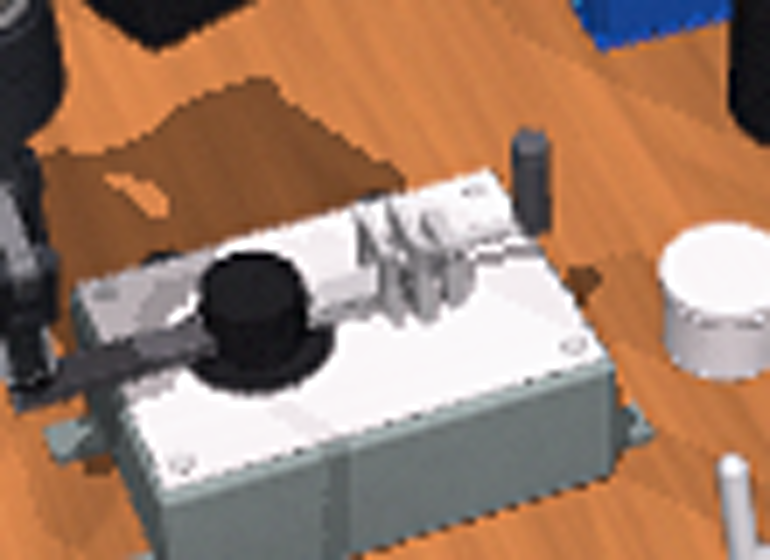

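The side crop shows the lug at (380,265) standing parallel to the hasp at (412,258), with matching edges. The handle is in line, so I let go and move above the bolt grip.

Run:
```python
from h import *
p,r=tool();y=down(-1.526)
plan([((p[0],p[1],.20),y),((.647,.2253,.20),y),((.647,.2253,.109),y)])
```

```text
x -0.0005 y 0.0000 z -0.1913 ax 0.000 ay 0.005 az -0.001
x 0.4457 y 0.0000 z -0.1925 ax 0.000 ay 0.005 az -0.001
x 0.4462 y 0.0000 z -0.0105 ax 0.000 ay 0.005 az -0.001
```

Request:
{"op": "step_arm", "data": {"series": [{"x":0.0,"y":0.0,"z":0.0,"ax":0.0,"ay":0.0,"az":0.0,"grip":-0.99},{"x":0.0,"y":0.0,"z":0.0,"ax":0.0,"ay":0.0,"az":0.0,"grip":-0.99},{"x":0.0,"y":0.0,"z":0.0,"ax":0.0,"ay":0.0,"az":0.0,"grip":-0.99},{"x":0.0,"y":0.0,"z":-0.095,"ax":0.0,"ay":0.0,"az":0.0,"grip":-0.99},{"x":0.0,"y":0.0,"z":-0.19,"ax":0.0,"ay":0.0,"az":0.0,"grip":-0.99},{"x":0.09,"y":0.0,"z":-0.19,"ax":0.0,"ay":0.0,"az":0.0,"grip":-0.99},{"x":0.18,"y":0.0,"z":-0.19,"ax":0.0,"ay":0.0,"az":0.0,"grip":-0.99},{"x":0.27,"y":0.0,"z":-0.19,"ax":0.0,"ay":0.0,"az":0.0,"grip":-0.99},{"x":0.36,"y":0.0,"z":-0.19,"ax":0.0,"ay":0.0,"az":0.0,"grip":-0.99},{"x":0.44,"y":0.0,"z":-0.19,"ax":0.0,"ay":0.0,"az":0.0,"grip":-0.99},{"x":0.44,"y":0.0,"z":-0.19,"ax":0.0,"ay":0.0,"az":0.0,"grip":-0.99}]}}

```text
time: 6.55
tool_pos: [0.65, 0.2245, 0.1971]
tcp_rot: [3.141, 0.067, 0.003]
wrist_force: [0.2, -0.7, -0.2]
width: 0.996
grip_force: 0.0
```

Run:
```python
from h import *
p,r=tool();y=down(-1.526);print(p)
plan([((.647,.2253,.109),y)])
```

```text
[0.64995538 0.22449992 0.1970779 ]
x -0.0062 y -0.0019 z 0.1761 ax 0.000 ay -0.003 az -0.004
```

Request:
{"op": "step_arm", "data": {"series": [{"x":-0.006,"y":-0.002,"z":0.09,"ax":0.0,"ay":0.0,"az":0.0,"grip":-0.99},{"x":-0.006,"y":-0.002,"z":0.174,"ax":0.0,"ay":0.0,"az":0.0,"grip":-0.5},{"x":-0.006,"y":-0.002,"z":0.174,"ax":0.0,"ay":0.0,"az":0.0,"grip":0.99},{"x":-0.006,"y":-0.002,"z":0.174,"ax":0.0,"ay":0.0,"az":0.0,"grip":0.99},{"x":-0.006,"y":-0.002,"z":0.174,"ax":0.0,"ay":0.0,"az":0.0,"grip":0.99},{"x":-0.006,"y":-0.002,"z":0.174,"ax":0.0,"ay":0.0,"az":0.0,"grip":0.99},{"x":-0.006,"y":-0.002,"z":0.174,"ax":0.0,"ay":0.0,"az":0.0,"grip":0.99}], "force": 20}}

```text
time: 7.25
tool_pos: [0.6445, 0.2252, 0.1151]
tcp_rot: [3.14, 0.07, 0.008]
wrist_force: [0.5, -4.9, 4.7]
width: 0.174
grip_force: 22.8
```

Request:
{"op": "step_arm", "data": {"series": [{"x":-0.012,"y":0.0,"z":0.0,"ax":0.0,"ay":0.0,"az":0.0,"grip":0.99},{"x":-0.024,"y":0.0,"z":0.0,"ax":0.0,"ay":0.0,"az":0.0,"grip":0.99},{"x":-0.036,"y":0.0,"z":0.0,"ax":0.0,"ay":0.0,"az":0.0,"grip":0.99},{"x":-0.036,"y":0.0,"z":0.0,"ax":0.0,"ay":0.0,"az":0.0,"grip":0.99}]}}

```text
time: 7.65
tool_pos: [0.6261, 0.2245, 0.115]
tcp_rot: [3.141, 0.07, 0.008]
wrist_force: [-0.4, -5.7, 6.4]
width: 0.177
grip_force: 22.9
```

Request:
{"op": "step_arm", "data": {"series": [{"x":-0.012,"y":0.0,"z":0.0,"ax":0.0,"ay":0.0,"az":0.0,"grip":0.99},{"x":-0.022,"y":0.0,"z":0.0,"ax":0.0,"ay":0.0,"az":0.0,"grip":0.99},{"x":-0.032,"y":0.0,"z":0.0,"ax":0.0,"ay":0.0,"az":0.0,"grip":0.99},{"x":-0.032,"y":0.0,"z":0.0,"ax":0.0,"ay":0.0,"az":0.0,"grip":0.99}]}}

```text
time: 8.05
tool_pos: [0.6168, 0.2242, 0.1155]
tcp_rot: [-3.139, -0.07, -0.031]
wrist_force: [17.3, -4.9, -5.2]
width: 0.171
grip_force: 21.8
```

Request:
{"op": "step_arm", "data": {"series": [{"x":0.012,"y":0.0,"z":0.0,"ax":0.0,"ay":0.0,"az":0.0,"grip":0.99},{"x":0.012,"y":0.0,"z":0.0,"ax":0.0,"ay":0.0,"az":0.0,"grip":-0.99},{"x":0.012,"y":0.0,"z":0.0,"ax":0.0,"ay":0.0,"az":0.0,"grip":-0.99},{"x":0.012,"y":0.0,"z":0.0,"ax":0.0,"ay":0.0,"az":0.0,"grip":-0.99},{"x":0.012,"y":0.0,"z":0.0,"ax":0.0,"ay":0.0,"az":0.0,"grip":-0.99},{"x":0.012,"y":0.0,"z":-0.09,"ax":0.0,"ay":0.0,"az":0.0,"grip":-0.99},{"x":0.012,"y":-0.0,"z":-0.18,"ax":0.0,"ay":0.0,"az":0.0,"grip":-0.99},{"x":0.012,"y":0.0,"z":-0.27,"ax":0.0,"ay":0.0,"az":0.0,"grip":-0.99},{"x":0.012,"y":0.0,"z":-0.27,"ax":0.0,"ay":0.0,"az":0.0,"grip":-0.99}]}}

```text
time: 8.95
tool_pos: [0.6184, 0.2264, 0.2557]
tcp_rot: [-3.136, -0.07, -0.022]
wrist_force: [0.6, 0.4, 1.1]
width: 0.999
grip_force: 0.0
```

Run:
```python
from h import *
print(tool()[0])
S=cam("side")
a=cv2.resize(S["img"][125:205,175:285,::-1],None,fx=7,fy=7,interpolation=cv2.INTER_CUBIC)
cv2.imwrite("pics/s3.png",a)
for x in(62,72,92):
  q=np.array([.5555+x/1e3*.999,.221+x/1e3*.045,.140]);print(x,(proj(S,q)-[175,125])*7)
```

```text
[0.61843941 0.22635783 0.2556956 ]
62 [462.76483934 152.13485458]
72 [485.41145795 145.7566942 ]
92 [530.37999657 133.09099391]
```

View pics/s3.png

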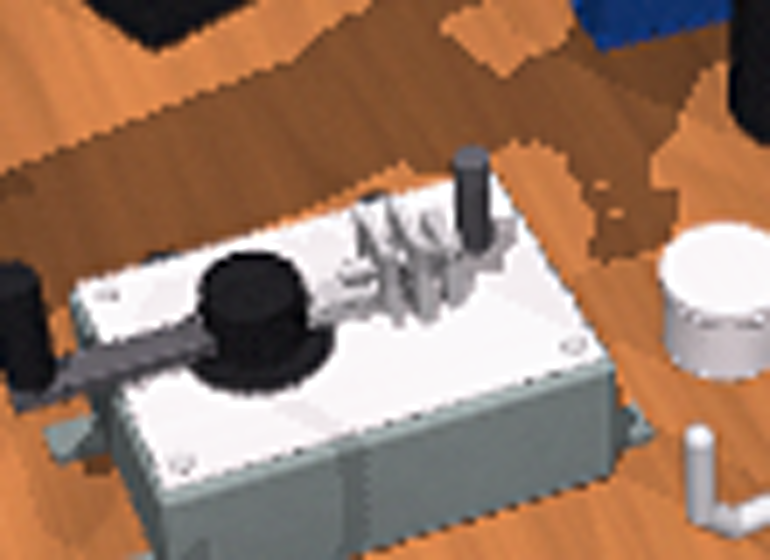

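The picture shows the rod's end through the lug at (345,272). The bolt grip top is at (471,155), against about (462,152) for fully home, so it may be 2–3 mm short. I'll push it from behind with shut fingers.

Request:
{"op": "step_arm", "data": {"series": [{"x":0.05,"y":0.003,"z":0.0,"ax":0.0,"ay":0.0,"az":0.0,"grip":0.99},{"x":0.1,"y":0.003,"z":0.0,"ax":0.0,"ay":0.0,"az":0.0,"grip":0.99},{"x":0.1,"y":0.003,"z":0.0,"ax":0.0,"ay":0.0,"az":0.0,"grip":0.99},{"x":0.1,"y":0.003,"z":0.0,"ax":0.0,"ay":0.0,"az":0.0,"grip":0.99},{"x":0.1,"y":0.003,"z":0.09,"ax":0.0,"ay":0.0,"az":0.0,"grip":0.99},{"x":0.1,"y":0.003,"z":0.18,"ax":0.0,"ay":0.0,"az":0.0,"grip":0.99},{"x":0.1,"y":0.003,"z":0.28,"ax":0.0,"ay":0.0,"az":0.0,"grip":0.99},{"x":0.08,"y":0.003,"z":0.28,"ax":0.0,"ay":0.0,"az":0.0,"grip":0.99},{"x":0.06,"y":0.003,"z":0.28,"ax":0.0,"ay":0.0,"az":0.0,"grip":0.99},{"x":0.045,"y":0.003,"z":0.28,"ax":0.0,"ay":0.0,"az":0.0,"grip":0.99}]}}

```text
time: 10.0
tool_pos: [0.6373, 0.2248, 0.1091]
tcp_rot: [-3.14, -0.07, -0.006]
wrist_force: [1.6, -0.0, -0.8]
width: 0.004
grip_force: 2.1
```

Request:
{"op": "step_arm", "data": {"series": [{"x":-0.005,"y":0.0,"z":0.0,"ax":0.0,"ay":0.0,"az":0.0,"grip":0.99},{"x":-0.01,"y":0.0,"z":0.0,"ax":0.0,"ay":0.0,"az":0.0,"grip":0.99},{"x":-0.01,"y":0.0,"z":0.0,"ax":0.0,"ay":0.0,"az":0.0,"grip":0.99}]}}

```text
time: 10.3
tool_pos: [0.6373, 0.2249, 0.1107]
tcp_rot: [-3.138, -0.07, -0.022]
wrist_force: [11.0, 0.6, -7.1]
width: 0.005
grip_force: 5.4
```

The bolt stands against its stop with 11 N and no motion, so it is home. I retreat and measure the hook swing.

Request:
{"op": "step_arm", "data": {"series": [{"x":0.03,"y":0.0,"z":0.0,"ax":0.0,"ay":0.0,"az":0.0,"grip":0.99},{"x":0.03,"y":0.0,"z":-0.1,"ax":0.0,"ay":0.0,"az":0.0,"grip":0.99},{"x":0.03,"y":0.0,"z":-0.2,"ax":0.0,"ay":0.0,"az":0.0,"grip":-0.99},{"x":0.03,"y":0.0,"z":-0.3,"ax":0.0,"ay":0.0,"az":0.0,"grip":-0.99},{"x":0.0,"y":0.0,"z":-0.4,"ax":0.0,"ay":0.0,"az":0.0,"grip":-0.99},{"x":-0.1,"y":0.0,"z":-0.4,"ax":0.0,"ay":0.0,"az":0.0,"grip":-0.99},{"x":-0.2,"y":0.0,"z":-0.4,"ax":0.0,"ay":0.0,"az":0.0,"grip":-0.99}]}}

```text
time: 11.0
tool_pos: [0.5339, 0.2202, 0.3134]
tcp_rot: [-3.137, -0.069, -0.017]
wrist_force: [-0.1, 1.4, -0.6]
width: 0.849
grip_force: 0.0
```

```bash
cat > hook.py <<'E'
from h import *
import sys
n=int(sys.argv[1])
psi=.175;o=np.array([.792,-.0195,0]);ex=np.array([np.cos(psi),np.sin(psi),0]);ey=np.array([-ex[1],ex[0],0])
def st(x,y,z): return o+ex*x+ey*y+np.array([0,0,z])
L=[]
fr=[cam("side") for _ in range(n)]
A=np.stack([f["img"].astype(int) for f in fr])
c=fr[0]
print("rest tip proj",proj(c,st(-.195,0,.252)),"seat",proj(c,st(-.163,0,.210)))
u0,v0=proj(c,st(-.195,0,.245)).astype(int)
med=np.median(A,0)
ys=[]
for f in A:
    R=f[v0-30:v0+30,u0-45:u0+45]
    sat=R.max(2)-R.min(2)
    m=((sat<28)&(R.max(2)>100)).astype(np.uint8)
    if n>3: m&=(np.abs(f-med).max(2)[v0-30:v0+30,u0-45:u0+45]>25).astype(np.uint8)
    k,lab,stt,cen=cv2.connectedComponentsWithStats(m)
    if k<2: ys.append((0,0));continue
    i=1+stt[1:,4].argmax(); vv,uu=np.nonzero(lab==i)
    j=uu<=uu.min()+3  # tip is leftmost: upright bar
    top=vv[j].min(); ut=uu[j][vv[j]==top].mean()
    # intersect with plane stand x=-.195
    oo,d=ray(c,ut+u0-45,top+v0-30); k=((o+ex*-.195-oo)@ex)/(d@ex);X=oo+k*d-o
    ys.append((X@ey*1e3,X[2]*1e3))
print(np.array(ys).round(0).tolist())
cv2.imwrite("pics/hk.png",cv2.resize(np.hstack([A[i][v0-40:v0+40,u0-60:u0+60,::-1].astype(np.uint8) for i in range(0,min(n,6),2)]),None,fx=2.2,fy=2.2))
E
python3 hook.py 24; python3 -c "from h import *;print(tool()[0])"
```

```text
rest tip proj [273.73542987 184.80477672] seat [285.11763154 192.60234691]
[[-5.0, 250.0], [7.0, 252.0], [19.0, 250.0], [30.0, 251.0], [34.0, 254.0], [34.0, 254.0], [30.0, 251.0], [17.0, 252.0], [5.0, 250.0], [-7.0, 251.0], [-17.0, 254.0], [-21.0, 254.0], [-21.0, 254.0], [-13.0, 250.0], [-3.0, 251.0], [9.0, 250.0], [21.0, 252.0], [30.0, 254.0], [32.0, 258.0], [32.0, 255.0], [24.0, 256.0], [15.0, 251.0], [3.0, 249.0], [-9.0, 250.0]]
[0.53268755 0.21948739 0.30641739]
```

```bash
sed -i 's/^psi=.175;o=np.array(\[.792,-.0195,0\])/psi=.14;o=np.array([.792,-.0208,0])/' hook.py
cat > stand.py <<'E'
from h import *
psi=.14;o=np.array([.792,-.0208,0]);ex=np.array([np.cos(psi),np.sin(psi),0]);ey=np.array([-ex[1],ex[0],0])
def st(x,y,z): return o+ex*x+ey*y+np.array([0,0,z])
def tilt(t): return down(psi-np.pi/2,-t,ey)
E
python3 - <<'E'
from stand import *
p,r=tool();R=tilt(np.radians(30));z=R.apply([0,0,1]);print(p,z)
G=st(-.195,0,.240)+.019*z; print(G)
plan([(G-.11*z,R)])
E
```

```text
[0.53268755 0.21948739 0.30641739] [ 0.495108    0.06977156 -0.8660254 ]
[ 0.60831493 -0.04668525  0.22354552]
x 0.0180 y 0.5490 z -0.0248 ax 0.048 ay 0.999 az -0.178
```

Request:
{"op": "step_arm", "data": {"series": [{"x":0.0,"y":0.549,"z":-0.025,"ax":0.048,"ay":0.99,"az":-0.178,"grip":-0.99},{"x":0.0,"y":0.549,"z":-0.025,"ax":0.048,"ay":0.99,"az":-0.178,"grip":-0.99},{"x":0.0,"y":0.549,"z":-0.025,"ax":0.048,"ay":0.99,"az":-0.178,"grip":-0.99},{"x":0.0,"y":0.549,"z":-0.025,"ax":0.048,"ay":0.99,"az":-0.178,"grip":-0.99},{"x":0.018,"y":0.549,"z":-0.025,"ax":0.048,"ay":0.99,"az":-0.178,"grip":-0.99},{"x":0.018,"y":0.549,"z":-0.025,"ax":0.048,"ay":0.99,"az":-0.178,"grip":-0.99},{"x":0.018,"y":0.549,"z":-0.025,"ax":0.048,"ay":0.99,"az":-0.178,"grip":-0.99},{"x":0.018,"y":0.549,"z":-0.025,"ax":0.048,"ay":0.99,"az":-0.178,"grip":-0.99}]}}

```text
time: 13.0
tool_pos: [0.5537, -0.0549, 0.3189]
tcp_rot: [-2.995, -0.206, -0.794]
wrist_force: [-0.3, -0.1, -0.7]
width: 0.993
grip_force: 0.0
```

Run:
```python
from stand import *
p,r=tool();R=tilt(np.radians(30));z=R.apply([0,0,1]);print(p)
G=st(-.195,0,.240)+.019*z
plan([(G,R)])
```

```text
[ 0.55368245 -0.05494774  0.31889462]
x 0.0015 y -0.0012 z 0.2204 ax 0.000 ay 0.010 az -0.004
```

Now I enter over the tip and close gently, in steps.

Request:
{"op": "step_arm", "data": {"series": [{"x":0.002,"y":-0.001,"z":0.1,"ax":0.0,"ay":0.0,"az":0.0,"grip":-0.99},{"x":0.002,"y":-0.001,"z":0.2,"ax":0.0,"ay":0.0,"az":0.0,"grip":-0.99},{"x":0.002,"y":-0.001,"z":0.22,"ax":0.0,"ay":0.0,"az":0.0,"grip":-0.6},{"x":0.002,"y":-0.001,"z":0.22,"ax":0.0,"ay":0.0,"az":0.0,"grip":-0.2},{"x":0.002,"y":-0.001,"z":0.22,"ax":0.0,"ay":0.0,"az":0.0,"grip":0.2},{"x":0.002,"y":-0.001,"z":0.22,"ax":0.0,"ay":0.0,"az":0.0,"grip":0.5},{"x":0.002,"y":-0.001,"z":0.22,"ax":0.0,"ay":0.0,"az":0.0,"grip":0.7},{"x":0.002,"y":-0.001,"z":0.22,"ax":0.0,"ay":0.0,"az":0.0,"grip":0.99},{"x":0.002,"y":-0.001,"z":0.22,"ax":0.0,"ay":0.0,"az":0.0,"grip":0.99},{"x":0.002,"y":-0.001,"z":0.22,"ax":0.0,"ay":0.0,"az":0.0,"grip":0.99}], "force": 20}}

```text
time: 14.0
tool_pos: [0.6097, -0.0466, 0.2266]
tcp_rot: [-2.994, -0.209, -0.801]
wrist_force: [-3.7, -1.2, 6.4]
width: 0.108
grip_force: 20.8
```

```bash
python3 hook.py 1
python3 - <<'E'
from stand import *
p,r=tool();print(p,(p-o)@ex,(p-o)@ey)
E
```

```text
rest tip proj [272.32056083 183.28096321] seat [283.99197636 191.42631979]
[[4.0, 319.0]]
[ 0.60963845 -0.04661013  0.22659894] -0.18417894891881775 -0.00011030296175448358
```

Request:
{"op": "step_arm", "data": {"series": [{"x":0.0,"y":0.0,"z":0.0,"ax":0.0,"ay":0.0,"az":0.0,"grip":0.74},{"x":0.0,"y":0.0,"z":0.0,"ax":0.0,"ay":0.0,"az":0.0,"grip":0.7},{"x":0.0,"y":0.0,"z":0.0,"ax":0.0,"ay":0.0,"az":0.0,"grip":0.66},{"x":0.0,"y":0.0,"z":0.0,"ax":0.0,"ay":0.0,"az":0.0,"grip":0.6},{"x":0.0,"y":0.0,"z":0.0,"ax":0.0,"ay":0.0,"az":0.0,"grip":0.2},{"x":0.0,"y":0.0,"z":0.0,"ax":0.0,"ay":0.0,"az":0.0,"grip":-0.5},{"x":0.0,"y":0.0,"z":0.0,"ax":0.0,"ay":0.0,"az":0.0,"grip":-0.99},{"x":0.0,"y":0.0,"z":0.0,"ax":0.0,"ay":0.0,"az":0.0,"grip":-0.99},{"x":0.0,"y":0.0,"z":-0.1,"ax":0.0,"ay":0.0,"az":0.0,"grip":-0.99},{"x":0.0,"y":0.0,"z":-0.2,"ax":0.0,"ay":0.0,"az":0.0,"grip":-0.99},{"x":0.0,"y":0.0,"z":-0.3,"ax":0.0,"ay":0.0,"az":0.0,"grip":-0.99},{"x":0.0,"y":0.0,"z":-0.36,"ax":0.0,"ay":0.0,"az":0.0,"grip":-0.99}]}}

```text
time: 15.25
tool_pos: [0.5201, -0.0589, 0.3851]
tcp_rot: [-2.994, -0.21, -0.803]
wrist_force: [1.0, -1.0, 0.5]
width: 0.992
grip_force: 0.0
```

```bash
cat > still.py <<'E'
from stand import *
# amplitude: track shank+bottom by subpixel registration of the hook patch between frames
fr=[cam("side") for _ in range(14)];c=fr[0]
u,v=proj(c,st(-.17,0,.215)).astype(int)
G=[cv2.cvtColor(f["img"],cv2.COLOR_RGB2GRAY) for f in fr]
t=G[0][v-10:v+8,u-16:u+16].astype(np.float32)
out=[]
for g in G:
    g=cv2.resize(g[v-25:v+23,u-40:u+40],None,fx=8,fy=8,interpolation=cv2.INTER_CUBIC)
    T=cv2.resize(G[0][v-10:v+8,u-16:u+16],None,fx=8,fy=8,interpolation=cv2.INTER_CUBIC)
    m=cv2.matchTemplate(g,T,cv2.TM_CCOEFF_NORMED);_,s,_,l=cv2.minMaxLoc(m);out.append((l[0]/8-24,l[1]/8-15,round(s,2)))
print(np.array(out)[:,:3].round(2).tolist())
q=proj(c,st(-.17,.01,.215))-proj(c,st(-.17,0,.215));print("px per 10mm y",q)
cv2.imwrite("pics/hk2.png",cv2.resize(c["img"][:,:,::-1][v-50:v+50,u-70:u+70],None,fx=4,fy=4))
E
python3 still.py; python3 -c "from h import *;print(tool()[0])"
```

```text
[[0.0, 0.0, 1.0], [0.0, 0.0, 0.99], [0.12, 0.0, 0.99], [0.12, 0.0, 0.99], [0.12, 0.0, 0.99], [0.12, 0.0, 0.99], [0.12, 0.0, 0.99], [0.12, 0.0, 0.99], [0.0, 0.0, 0.99], [0.0, 0.0, 1.0], [0.0, 0.0, 1.0], [0.0, 0.0, 0.99], [0.0, 0.0, 0.99], [0.0, 0.0, 1.0]]
px per 10mm y [-2.28544171 -2.74960378]
[ 0.52036108 -0.05846273  0.37943023]
```

View pics/hk2.png

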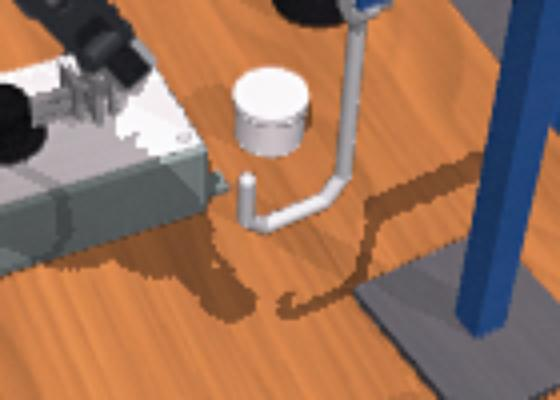

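Run:
```python
from stand import *
c=cam("side");u,v=proj(c,st(-.17,0,.215)).astype(int)
for q in((-.195,0,.252),(-.163,0,.210),(-.130,0,.21)): print(q,(proj(c,st(*q))-[u-70,v-50])*4)
```

```text
(-0.195, 0, 0.252) [245.28224331 173.12385284]
(-0.163, 0, 0.21) [291.96790545 205.70527917]
(-0.13, 0, 0.21) [340.60672604 185.53988261]
```

The hook is in view and still: the tip is at (247,175) against (245,173) predicted, moving by 0.1 px at most. Next I fetch the handset.

Run:
```python
from stand import *
c=cam("top")
# refresh handset: bail + body via dark button panel mask
im=c["img"].astype(int);u0,v0,u1,v1=310,180,365,250
R=im[v0:v1,u0:u1];m=((R.max(2)-R.min(2))<35).astype(np.uint8)
k,lab,s,ce=cv2.connectedComponentsWithStats(m);i=1+s[1:,4].argmax()
v,u=np.nonzero(lab==i);(cx,cy),(w,h),a=cv2.minAreaRect(np.stack([u,v],1).astype(np.float32))
print(s[i],(cx+u0,cy+v0),w,h,a)
b=cv2.boxPoints(((cx+u0,cy+v0),(w,h),a));print(np.array([onz(c,*q,.02)[:2] for q in b]))
psih=-.39;R=down(psih-np.pi/2)
plan([((.548,-.266,.13),R)])
```

```text
[ 11   8  36  58 824] (337.2586212158203, 216.89655685424805) 19.827274322509766 56.330467224121094 23.198591232299805
[[ 0.50847745 -0.2153268 ]
 [ 0.66471657 -0.28264617]
 [ 0.64187334 -0.33625808]
 [ 0.48676562 -0.26825526]]
x -0.2503 y 0.4189 z 0.4323 ax -0.263 ay -0.966 az 0.989
```

Request:
{"op": "step_arm", "data": {"series": [{"x":-0.1,"y":0.2,"z":0.1,"ax":-0.263,"ay":-0.966,"az":0.99,"grip":-0.99},{"x":-0.1,"y":0.2,"z":0.1,"ax":-0.263,"ay":-0.966,"az":0.99,"grip":-0.99},{"x":-0.1,"y":0.2,"z":0.1,"ax":-0.263,"ay":-0.966,"az":0.99,"grip":-0.99},{"x":-0.25,"y":0.419,"z":0.432,"ax":-0.263,"ay":-0.966,"az":0.99,"grip":-0.99},{"x":-0.25,"y":0.419,"z":0.432,"ax":-0.263,"ay":-0.966,"az":0.99,"grip":-0.99},{"x":-0.25,"y":0.419,"z":0.432,"ax":-0.263,"ay":-0.966,"az":0.99,"grip":-0.99},{"x":-0.25,"y":0.419,"z":0.432,"ax":-0.263,"ay":-0.966,"az":0.99,"grip":-0.99},{"x":-0.25,"y":0.419,"z":0.432,"ax":-0.263,"ay":-0.966,"az":0.99,"grip":-0.99},{"x":-0.25,"y":0.419,"z":0.432,"ax":-0.263,"ay":-0.966,"az":0.99,"grip":-0.99}]}}

```text
time: 16.95
tool_pos: [0.5466, -0.2659, 0.1278]
tcp_rot: [-3.079, 0.612, 0.007]
wrist_force: [-0.6, 0.5, 0.2]
width: 0.995
grip_force: 0.0
```

Run:
```python
from stand import *
R=down(-.40-np.pi/2);print(tool()[0])
plan([((.5474,-.2656,.003),R)])
```

```text
[ 0.54655818 -0.26592232  0.12778075]
x 0.0026 y -0.0009 z 0.2496 ax -0.002 ay 0.010 az 0.015
```

Request:
{"op": "step_arm", "data": {"series": [{"x":0.002,"y":0.0,"z":0.09,"ax":0.0,"ay":0.01,"az":0.015,"grip":-0.99},{"x":0.002,"y":0.0,"z":0.18,"ax":0.0,"ay":0.01,"az":0.015,"grip":-0.99},{"x":0.002,"y":0.0,"z":0.246,"ax":0.0,"ay":0.01,"az":0.015,"grip":-0.99},{"x":0.002,"y":0.0,"z":0.246,"ax":0.0,"ay":0.01,"az":0.015,"grip":-0.6},{"x":0.002,"y":0.0,"z":0.246,"ax":0.0,"ay":0.01,"az":0.015,"grip":-0.3},{"x":0.002,"y":0.0,"z":0.246,"ax":0.0,"ay":0.01,"az":0.015,"grip":0.99},{"x":0.002,"y":0.0,"z":0.246,"ax":0.0,"ay":0.01,"az":0.015,"grip":0.99},{"x":0.002,"y":0.0,"z":0.246,"ax":0.0,"ay":0.01,"az":0.015,"grip":0.99},{"x":0.002,"y":0.0,"z":0.246,"ax":0.0,"ay":0.01,"az":0.015,"grip":0.99}], "force": 45}}

```text
time: 17.85
tool_pos: [0.5522, -0.2679, 0.0119]
tcp_rot: [3.077, -0.621, 0.02]
wrist_force: [-1.3, 2.1, 7.8]
width: 0.525
grip_force: 49.8
```

Request:
{"op": "step_arm", "data": {"series": [{"x":0.0,"y":0.0,"z":-0.06,"ax":0.0,"ay":0.0,"az":0.0,"grip":0.99},{"x":0.0,"y":0.0,"z":-0.15,"ax":0.0,"ay":0.0,"az":0.0,"grip":0.99},{"x":0.0,"y":0.0,"z":-0.25,"ax":0.0,"ay":0.0,"az":0.0,"grip":0.99},{"x":0.0,"y":0.0,"z":-0.35,"ax":0.0,"ay":0.0,"az":0.0,"grip":0.99},{"x":-0.1,"y":0.0,"z":-0.45,"ax":0.0,"ay":0.0,"az":0.0,"grip":0.99},{"x":-0.1,"y":0.0,"z":-0.5,"ax":0.0,"ay":0.0,"az":0.0,"grip":0.99},{"x":-0.1,"y":0.0,"z":-0.5,"ax":0.0,"ay":0.0,"az":0.0,"grip":0.99}]}}

```text
time: 18.55
tool_pos: [0.5035, -0.2477, 0.2664]
tcp_rot: [3.075, -0.621, 0.03]
wrist_force: [1.1, -0.8, -1.0]
width: 0.529
grip_force: 48.6
```

Run:
```python
from stand import *
s=bot.read_state();p,r=tool(s);print(p,s["width"],s["wrist_force"])
R=tilt(np.radians(30))
# bar at tool coords (.111,0,-(.015-.007))
bar=np.array([.111,0,-.008]);eye=np.array([.087,0,-.008])
for dz in(.045,0):
    E=st(-.195,0,.252+.005+dz); P=E-R.apply(eye); print("tcp",P); plan([(P,R)])
S=cam("side");u,v=proj(S,p).astype(int);print(u,v);save(S,"hs.png",(max(u-60,0),max(v-50,0),u+60,v+50),5)
```

```text
[ 0.50347    -0.24767386  0.2664045 ] 0.5287186407908779 [ 1.08323009 -0.80901821 -1.03931976]
tcp [ 0.5282617 -0.0579665  0.2515718]
x -0.1021 y -0.3689 z 0.0273 ax 0.280 ay 0.940 az -1.001
tcp [ 0.5282617 -0.0579665  0.2065718]
x -0.1039 y -0.3690 z 0.1173 ax 0.280 ay 0.940 az -1.001
265 266
```

View pics/hs.png

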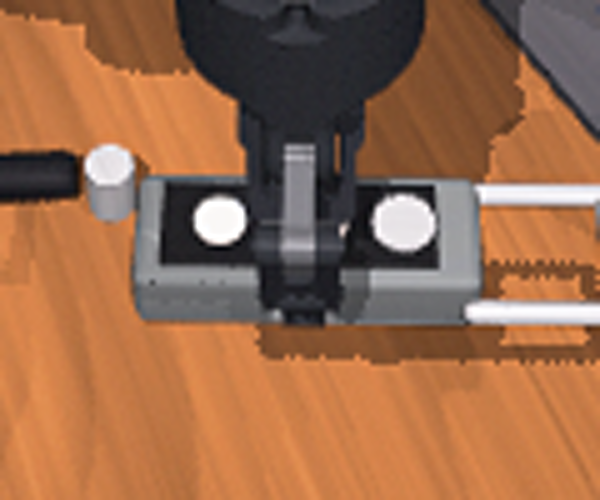

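The side picture shows the handset held level across the middle of its body, near (300,250), with the bail pointing right and clear. I go to a waypoint short of the hook and above it.

Run:
```python
from stand import *
R=tilt(np.radians(30));eye=np.array([.082,0,-.003])
plan([(st(-.195-.05,0,.252+.06)-R.apply(eye),R)])
```

```text
x -0.1833 y -0.3193 z -0.0139 ax 0.278 ay 0.946 az -1.002
```

Request:
{"op": "step_arm", "data": {"series": [{"x":-0.1,"y":-0.02,"z":-0.04,"ax":0.278,"ay":0.946,"az":-0.99,"grip":0.99},{"x":-0.183,"y":-0.08,"z":-0.05,"ax":0.278,"ay":0.946,"az":-0.99,"grip":0.99},{"x":-0.183,"y":-0.16,"z":-0.03,"ax":0.278,"ay":0.946,"az":-0.99,"grip":0.99},{"x":-0.183,"y":-0.24,"z":-0.014,"ax":0.278,"ay":0.946,"az":-0.99,"grip":0.99},{"x":-0.183,"y":-0.319,"z":-0.014,"ax":0.278,"ay":0.946,"az":-0.99,"grip":0.99},{"x":-0.183,"y":-0.319,"z":-0.014,"ax":0.278,"ay":0.946,"az":-0.99,"grip":0.99},{"x":-0.183,"y":-0.319,"z":-0.014,"ax":0.278,"ay":0.946,"az":-0.99,"grip":0.99}]}}

```text
time: 19.3
tool_pos: [0.4779, -0.0633, 0.2617]
tcp_rot: [-2.992, -0.199, -0.782]
wrist_force: [1.4, -0.2, -2.9]
width: 0.526
grip_force: 48.6
```

Run:
```python
from stand import *
p,r=tool();print(p,r.as_rotvec());print("tool z",r.apply([0,0,1]),"tool x",r.apply([1,0,0]))
T=cam("top");S=cam("side")
Q=np.array([p+r.apply([a,b,-.003]) for a,b in((.110,.024),(.110,-.024),(.082,0))])
out=[]
for c,n in((T,"T"),(S,"S")):
    u,v=proj(c,Q[2]).astype(int);out.append(cv2.resize(c["img"][v-30:v+30,u-35:u+35,::-1],(385,330),interpolation=cv2.INTER_CUBIC))
    print(n,(u-35,v-30),[((proj(c,q)-[u-35,v-30])*5.5).round(0) for q in Q],(proj(c,st(-.195,0,.252))-[u-35,v-30])*5.5)
cv2.imwrite("pics/ey.png",np.hstack(out))
```

```text
[ 0.47786437 -0.063298    0.26172027] [-2.99208832 -0.19927725 -0.78240367]
tool z [ 0.48453516  0.07345956 -0.87168192] tool x [0.86431869 0.11338318 0.4899974 ]
T (np.int64(229), np.int64(182)) [array([249.,  99.]), array([134., 113.]), array([198., 168.])] [182.17239741  67.65264627]
S (np.int64(215), np.int64(143)) [array([286., 159.]), array([223.,  81.]), array([196., 168.])] [315.26308456 221.54529766]
```

View pics/ey.png

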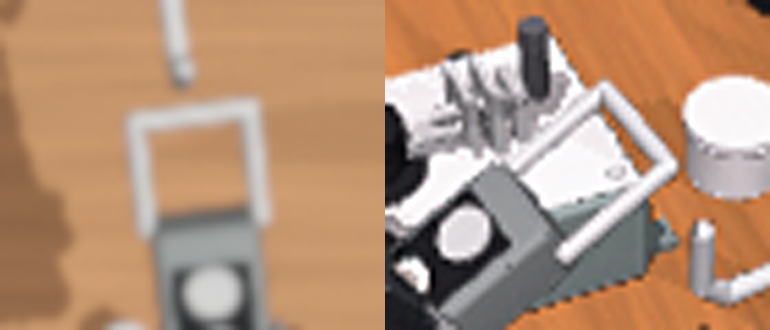

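The eye picture shows the bail corners in the left panel at (255,100) and (130,115) and in the right panel at (672,163) and (603,83), within 1–2 mm of prediction. The tip is at (181,75) and (703,225), also as predicted. I go over the tip, then down.

Run:
```python
from stand import *
R=tilt(np.radians(30));eye=np.array([.082,0,-.003]);bar=np.array([.106,0,-.003])
base=tool()
plan([(st(-.195,0,.252+.06)-R.apply(eye),R),(st(-.196,0,.252+.02)-R.apply(eye),R),(st(-.171,0,.235)-R.apply(bar),R),(st(-.170,0,.219)-R.apply(bar),R)])
```

```text
x 0.0944 y -0.0001 z 0.0419 ax -0.006 ay 0.018 az -0.018
x 0.0533 y 0.0005 z 0.1106 ax -0.006 ay 0.018 az -0.018
x 0.0125 y 0.0012 z 0.2000 ax -0.006 ay 0.018 az -0.018
x -0.0015 y 0.0014 z 0.2289 ax -0.006 ay 0.018 az -0.018
```

Request:
{"op": "step_arm", "data": {"series": [{"x":0.05,"y":0.0,"z":0.02,"ax":0.0,"ay":0.018,"az":-0.018,"grip":0.99},{"x":0.094,"y":0.0,"z":0.042,"ax":0.0,"ay":0.018,"az":-0.018,"grip":0.99},{"x":0.094,"y":0.0,"z":0.042,"ax":0.0,"ay":0.018,"az":-0.018,"grip":0.99},{"x":0.074,"y":0.0,"z":0.076,"ax":0.0,"ay":0.018,"az":-0.018,"grip":0.99},{"x":0.053,"y":0.0,"z":0.11,"ax":0.0,"ay":0.018,"az":-0.018,"grip":0.99},{"x":0.053,"y":0.0,"z":0.11,"ax":0.0,"ay":0.018,"az":-0.018,"grip":0.99}]}}

```text
time: 20.0
tool_pos: [0.5262, -0.0572, 0.2245]
tcp_rot: [-2.99, -0.21, -0.79]
wrist_force: [-0.6, 0.7, -3.4]
width: 0.525
grip_force: 48.5
```

```bash
python3 still.py
python3 - <<'E'
from stand import *
R=tilt(np.radians(30));bar=np.array([.106,0,-.003]);eye=np.array([.082,0,-.003])
p,r=tool();e=p+r.apply(eye)-o;print("eye stand",e@ex,e@ey,e[2])
plan([(st(-.171,0,.235)-R.apply(bar),R),(st(-.170,0,.219)-R.apply(bar),R)])
E
```

```text
[[0.0, 0.0, 1.0], [0.12, -0.25, 0.95], [0.12, -0.38, 0.88], [-0.12, -0.38, 0.85], [-0.12, -0.5, 0.81], [-0.12, -0.5, 0.78], [-0.25, -0.5, 0.77], [-0.12, -0.62, 0.78], [-0.12, -0.62, 0.79], [-0.12, -0.62, 0.8], [-0.12, -0.62, 0.82], [-0.12, -0.62, 0.83], [-0.12, -0.62, 0.84], [-0.12, -0.62, 0.84]]
px per 10mm y [-2.28544171 -2.74960378]
eye stand -0.1961793994197591 0.0008180014379049628 0.2727985581775511
x -0.0423 y 0.0018 z 0.0904 ax -0.007 ay -0.003 az 0.001
x -0.0566 y 0.0019 z 0.1190 ax -0.007 ay -0.003 az 0.001
```

Request:
{"op": "step_arm", "data": {"series": [{"x":-0.015,"y":0.001,"z":0.03,"ax":0.0,"ay":0.0,"az":0.0,"grip":0.99},{"x":-0.029,"y":0.001,"z":0.06,"ax":0.0,"ay":0.0,"az":0.0,"grip":0.99},{"x":-0.042,"y":0.001,"z":0.09,"ax":0.0,"ay":0.0,"az":0.0,"grip":0.99},{"x":-0.05,"y":0.001,"z":0.105,"ax":0.0,"ay":0.0,"az":0.0,"grip":0.99},{"x":-0.057,"y":0.001,"z":0.119,"ax":0.0,"ay":0.0,"az":0.0,"grip":0.99},{"x":-0.057,"y":0.001,"z":0.119,"ax":0.0,"ay":0.0,"az":0.0,"grip":0.99}]}}

```text
time: 21.3
tool_pos: [0.5333, -0.0565, 0.162]
tcp_rot: [-2.989, -0.212, -0.799]
wrist_force: [-0.8, -0.1, -3.5]
width: 0.529
grip_force: 48.5
```

Run:
```python
from stand import *
bar=np.array([.106,0,-.003]);s=bot.read_state();p,r=tool(s);e=p+r.apply(bar)-o;print("bar stand",e@ex,e@ey,e[2],s["wrist_force"])
for t in(40,50,60):
    R=tilt(np.radians(t));P=st(-.168,0,.2185)-R.apply(bar);print(P);plan([(P,R)])
print(s["q"])
```

```text
bar stand -0.17080849562470238 0.0007759248142605218 0.2175179011605703 [-0.75859365 -0.10195654 -3.53439752]
[ 0.54714697 -0.05530515  0.14806638]
x 0.0101 y 0.0017 z 0.0380 ax -0.009 ay 0.335 az -0.000
[ 0.56045051 -0.05343039  0.13537093]
x 0.0207 y 0.0019 z 0.0734 ax -0.009 ay 0.668 az -0.001
[ 0.57573492 -0.05127648  0.12520131]
x 0.0373 y 0.0020 z 0.1064 ax -0.009 ay 1.001 az -0.002
[-0.29099862 -0.2330198   2.332412    0.38833712  0.59690792  0.86482827]
```

Request:
{"op": "step_arm", "data": {"series": [{"x":0.005,"y":0.001,"z":0.019,"ax":0.0,"ay":0.167,"az":0.0,"grip":0.99},{"x":0.01,"y":0.001,"z":0.038,"ax":0.0,"ay":0.335,"az":0.0,"grip":0.99},{"x":0.015,"y":0.001,"z":0.056,"ax":0.0,"ay":0.5,"az":0.0,"grip":0.99},{"x":0.021,"y":0.001,"z":0.073,"ax":0.0,"ay":0.668,"az":0.0,"grip":0.99},{"x":0.021,"y":0.001,"z":0.073,"ax":0.0,"ay":0.668,"az":0.0,"grip":0.99}]}}

```text
time: 21.8
tool_pos: [0.5602, -0.0488, 0.1406]
tcp_rot: [-2.792, -0.209, -1.255]
wrist_force: [0.4, 0.3, -2.5]
width: 0.525
grip_force: 48.7
```

Run:
```python
from stand import *
bar=np.array([.106,0,-.003]);s=bot.read_state();p,r=tool(s);e=p+r.apply(bar)-o;print("bar stand",e@ex,e@ey,e[2],s["wrist_force"])
z=r.apply([0,0,1]);print("tilt",np.degrees(np.arccos(-z[2])),s["q"])
for t in(60,68):
    R=tilt(np.radians(t));P=st(-.168,0,.2165)-R.apply(bar);plan([(P,R)])
```

```text
bar stand -0.16535087629225353 0.00468856172326667 0.22192352198335624 [ 0.38661693  0.28601699 -2.53356647]
tilt 48.45750923032689 [-0.37130881 -0.19958964  2.50949364  1.42360683  0.39682381 -0.20034133]
x -0.0061 y 0.0102 z 0.0454 ax -0.035 ay 0.385 az -0.002
x 0.0026 y 0.0107 z 0.0736 ax -0.035 ay 0.652 az -0.004
```

Run:
```python
from stand import *
bar=np.array([.106,0,-.003])
R=tilt(np.radians(48));plan([(st(-.169,0,z)-R.apply(bar),R) for z in(.220,.2145)])
```

```text
x -0.0078 y 0.0092 z -0.0047 ax -0.035 ay -0.015 az 0.002
x -0.0160 y 0.0093 z 0.0025 ax -0.035 ay -0.015 az 0.002
```

Request:
{"op": "step_arm", "data": {"series": [{"x":-0.008,"y":0.009,"z":-0.005,"ax":-0.03,"ay":-0.015,"az":0.0,"grip":0.99},{"x":-0.008,"y":0.009,"z":-0.005,"ax":-0.03,"ay":-0.015,"az":0.0,"grip":0.99},{"x":-0.016,"y":0.009,"z":0.0025,"ax":-0.03,"ay":-0.015,"az":0.0,"grip":0.99},{"x":-0.016,"y":0.009,"z":0.0025,"ax":-0.03,"ay":-0.015,"az":0.0,"grip":0.99}]}}

```text
time: 22.2
tool_pos: [0.5564, -0.0534, 0.1337]
tcp_rot: [-2.811, -0.201, -1.246]
wrist_force: [-0.8, 0.5, -2.2]
width: 0.528
grip_force: 48.6
```

Run:
```python
from stand import *
bar=np.array([.106,0,-.003]);s=bot.read_state();p,r=tool(s);e=p+r.apply(bar)-o;print("bar stand",e@ex,e@ey,e[2],s["wrist_force"],s["q"])
T=cam("top");S=cam("side");out=[]
for c in(T,S):
    u,v=proj(c,st(-.18,0,.22)).astype(int);out.append(cv2.resize(c["img"][v-30:v+30,u-35:u+35,::-1],(385,330),interpolation=cv2.INTER_CUBIC))
cv2.imwrite("pics/seat.png",np.hstack(out))
```

```text
bar stand -0.1688605021931819 0.0007230218140115009 0.21423065856055828 [-0.79891262  0.46291268 -2.19765334] [-0.37176329 -0.19556696  2.51614558  1.42817531  0.37951373 -0.20894724]
```

View pics/seat.png

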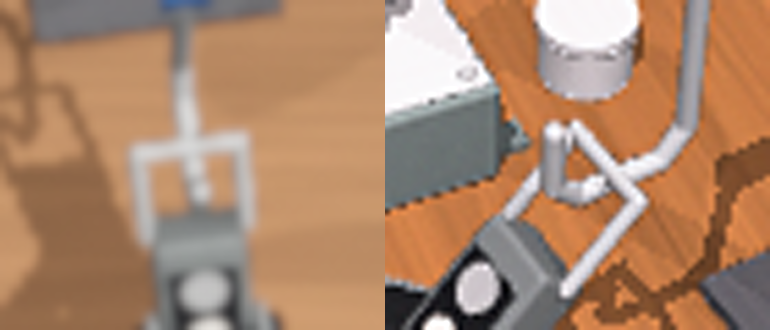

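The seat picture shows the hook's tip up through the bail in both panels, at (200,190) and (555,150), with the far bar lying over the hook's level bottom. I let go slowly and back out.

Request:
{"op": "step_arm", "data": {"series": [{"x":-0.002,"y":0.0,"z":0.002,"ax":0.0,"ay":0.0,"az":0.0,"grip":0.99},{"x":-0.002,"y":0.0,"z":0.002,"ax":0.0,"ay":0.0,"az":0.0,"grip":-0.05},{"x":-0.002,"y":0.0,"z":0.002,"ax":0.0,"ay":0.0,"az":0.0,"grip":-0.08},{"x":-0.002,"y":0.0,"z":0.002,"ax":0.0,"ay":0.0,"az":0.0,"grip":-0.11},{"x":-0.002,"y":0.0,"z":0.002,"ax":0.0,"ay":0.0,"az":0.0,"grip":-0.14},{"x":-0.002,"y":0.0,"z":0.002,"ax":0.0,"ay":0.0,"az":0.0,"grip":-0.2},{"x":-0.002,"y":0.0,"z":0.002,"ax":0.0,"ay":0.0,"az":0.0,"grip":-0.5},{"x":-0.002,"y":0.0,"z":0.002,"ax":0.0,"ay":0.0,"az":0.0,"grip":-0.99},{"x":-0.002,"y":0.0,"z":0.002,"ax":0.0,"ay":0.0,"az":0.0,"grip":-0.99}], "force": 20}}

```text
time: 23.2
tool_pos: [0.5557, -0.0531, 0.1311]
tcp_rot: [-2.811, -0.2, -1.245]
wrist_force: [-0.0, -0.2, -0.1]
width: 0.993
grip_force: 0.0
```

```bash
cat > look.py <<'E'
from stand import *
import sys
fr=[cam("side") for _ in range(int(sys.argv[1]))]
for c in fr:
    im=c["img"].astype(int);u,v=proj(c,st(-.168,0,.11)).astype(int)
    R=im[v-35:v+35,u-35:u+35];b=R[:,:,0]-R[:,:,2]
    m=((R.max(2)-R.min(2))<30).astype(np.uint8);k,lab,s,ce=cv2.connectedComponentsWithStats(m)
    w=((R.min(2)>190)).astype(np.uint8);kw,_,sw,cw=cv2.connectedComponentsWithStats(w)
    print([(sw[i,4],(cw[i]+[u-35,v-35]).round(1).tolist()) for i in range(1,kw) if sw[i,4]>8])
s=bot.read_state();print(s["tool_pos"],s["wrist_force"],s["width"],s["time"])
for z in(.21,.165,.108,.045): print(z,proj(fr[0],st(-.168,0,z)).round(1))
E
python3 look.py 2
```

```text
[(np.int32(123), [284.3, 196.2]), (np.int32(12), [267.0, 196.9]), (np.int32(9), [279.1, 194.9]), (np.int32(10), [258.0, 213.9]), (np.int32(31), [254.0, 224.0])]
[(np.int32(125), [284.1, 196.5]), (np.int32(17), [266.6, 196.4]), (np.int32(9), [279.1, 194.9]), (np.int32(41), [258.3, 214.4]), (np.int32(35), [251.7, 223.1])]
[ 0.55575891 -0.05307459  0.13115421] [0.31024228 0.3441562  0.18403397] 0.9942099850679644 23.3
0.21 [282.1 192.2]
0.165 [281.4 205.3]
0.108 [280.5 220.7]
0.045 [279.6 236.1]
```

Request:
{"op": "step_arm", "data": {"series": [{"x":0.0,"y":0.0,"z":-0.05,"ax":0.0,"ay":0.0,"az":0.0,"grip":-0.99},{"x":0.0,"y":0.0,"z":-0.1,"ax":0.0,"ay":0.0,"az":0.0,"grip":-0.99},{"x":0.0,"y":0.0,"z":-0.16,"ax":0.0,"ay":0.0,"az":0.0,"grip":-0.99},{"x":0.0,"y":0.0,"z":-0.22,"ax":0.0,"ay":-0.2,"az":0.0,"grip":-0.99},{"x":0.0,"y":0.0,"z":-0.28,"ax":0.0,"ay":-0.4,"az":0.0,"grip":-0.99},{"x":0.05,"y":0.0,"z":-0.34,"ax":0.0,"ay":-0.6,"az":0.0,"grip":-0.99},{"x":0.1,"y":0.0,"z":-0.4,"ax":0.0,"ay":-0.8,"az":0.0,"grip":-0.99},{"x":0.1,"y":0.0,"z":-0.4,"ax":0.0,"ay":-0.8,"az":0.0,"grip":-0.99}]}}

```text
time: 24.1
tool_pos: [0.4482, -0.0718, 0.3152]
tcp_rot: [-3.038, -0.222, -0.663]
wrist_force: [1.8, 0.5, 2.0]
width: 0.997
grip_force: 0.0
```

```bash
python3 look.py 12
```

```text
[(np.int32(90), [284.8, 190.4])]
[(np.int32(88), [284.9, 190.7])]
[(np.int32(83), [285.1, 190.7])]
[(np.int32(83), [284.7, 190.6])]
[(np.int32(80), [285.2, 190.7])]
[(np.int32(78), [285.6, 190.9])]
[(np.int32(82), [284.7, 190.5])]
[(np.int32(85), [285.2, 190.3])]
[(np.int32(80), [285.8, 190.7]), (np.int32(23), [264.3, 225.0]), (np.int32(18), [260.9, 234.6])]
[(np.int32(113), [283.8, 194.5]), (np.int32(11), [278.5, 194.5]), (np.int32(31), [257.0, 225.0]), (np.int32(28), [251.1, 235.7])]
[(np.int32(119), [283.6, 196.0]), (np.int32(16), [266.6, 196.2]), (np.int32(13), [258.6, 213.4]), (np.int32(35), [253.6, 223.9]), (np.int32(29), [246.8, 235.2])]
[(np.int32(117), [283.8, 195.9]), (np.int32(16), [266.8, 196.3]), (np.int32(12), [258.7, 213.6]), (np.int32(33), [253.7, 224.0]), (np.int32(30), [246.8, 235.1])]
[ 0.44210998 -0.07002679  0.3017846 ] [ 0.2871711  -0.26726056 -0.06010796] 0.9938405253249492 24.7
0.21 [282.1 192.2]
0.165 [281.4 205.3]
0.108 [280.5 220.7]
0.045 [279.6 236.1]
```

Request:
{"op": "step_arm", "data": {"series": [{"x":-0.03,"y":0.0,"z":-0.08,"ax":0.0,"ay":0.0,"az":0.0,"grip":-0.99},{"x":-0.03,"y":0.0,"z":-0.14,"ax":0.0,"ay":0.0,"az":0.0,"grip":-0.99},{"x":-0.03,"y":0.0,"z":-0.14,"ax":0.0,"ay":0.0,"az":0.0,"grip":-0.99},{"x":-0.03,"y":0.0,"z":-0.14,"ax":0.0,"ay":0.0,"az":0.0,"grip":-0.99},{"x":-0.03,"y":0.0,"z":-0.14,"ax":0.0,"ay":0.0,"az":0.0,"grip":-0.99},{"x":-0.03,"y":0.0,"z":-0.14,"ax":0.0,"ay":0.0,"az":0.0,"grip":-0.99},{"x":-0.03,"y":0.0,"z":-0.14,"ax":0.0,"ay":0.0,"az":0.0,"grip":-0.99},{"x":-0.03,"y":0.0,"z":-0.14,"ax":0.0,"ay":0.0,"az":0.0,"grip":-0.99},{"x":-0.03,"y":0.0,"z":-0.14,"ax":0.0,"ay":0.0,"az":0.0,"grip":-0.99},{"x":-0.03,"y":0.0,"z":-0.14,"ax":0.0,"ay":0.0,"az":0.0,"grip":-0.99},{"x":-0.03,"y":0.0,"z":-0.14,"ax":0.0,"ay":0.0,"az":0.0,"grip":-0.99},{"x":-0.03,"y":0.0,"z":-0.14,"ax":0.0,"ay":0.0,"az":0.0,"grip":-0.99}]}}

```text
time: 25.9
tool_pos: [0.401, -0.0762, 0.3607]
tcp_rot: [-3.035, -0.217, -0.639]
wrist_force: [-0.2, -0.5, 0.1]
width: 1.0
grip_force: 0.0
```

```bash
cat > low.py <<'E'
from stand import *
import sys
# lower end of the handset: grey blob lowest edge, by motion-free colour mask around the hanging place
for _ in range(int(sys.argv[1])):
    c=cam("side");im=c["img"].astype(int);u,v=proj(c,st(-.168,0,.11)).astype(int)
    R=im[v-45:v+45,u-55:u+45];m=((R.max(2)-R.min(2)<26)&(R.max(2)>25)).astype(np.uint8)
    m=cv2.morphologyEx(m,cv2.MORPH_OPEN,np.ones((4,4),np.uint8))
    k,lab,s,ce=cv2.connectedComponentsWithStats(m)
    L=[(int(s[i,4]),int(s[i,0]+u-55),int(s[i,1]+v-45),int(s[i,2]),int(s[i,3]),(ce[i]+[u-55,v-45]).round(0).tolist()) for i in range(1,k) if s[i,4]>150]
    print(L)
print(bot.read_state()["time"],tool()[0])
E
python3 low.py 14
```

```text
[(977, 225, 175, 43, 30, [243.0, 187.0]), (686, 258, 203, 25, 48, [269.0, 224.0]), (546, 301, 203, 24, 40, [316.0, 220.0])]
[(976, 225, 175, 43, 30, [243.0, 187.0]), (778, 247, 203, 34, 49, [264.0, 226.0]), (546, 301, 203, 24, 40, [316.0, 220.0])]
[(976, 225, 175, 43, 30, [243.0, 187.0]), (872, 244, 203, 36, 48, [261.0, 227.0]), (547, 301, 203, 24, 40, [316.0, 220.0])]
[(976, 225, 175, 43, 30, [243.0, 187.0]), (760, 250, 203, 32, 48, [265.0, 225.0]), (546, 301, 203, 24, 40, [316.0, 220.0])]
[(976, 225, 175, 43, 30, [243.0, 187.0]), (651, 261, 203, 23, 47, [272.0, 223.0]), (546, 301, 203, 24, 40, [316.0, 220.0])]
[(977, 225, 175, 43, 30, [243.0, 187.0]), (622, 270, 201, 19, 44, [279.0, 220.0]), (546, 301, 203, 24, 40, [316.0, 220.0])]
[(977, 225, 175, 43, 30, [243.0, 187.0]), (667, 272, 185, 27, 53, [285.0, 211.0]), (546, 301, 203, 24, 40, [316.0, 220.0])]
[(976, 225, 175, 43, 30, [243.0, 187.0]), (1127, 272, 185, 53, 58, [303.0, 214.0])]
[(977, 225, 175, 43, 30, [243.0, 187.0]), (1016, 272, 185, 53, 58, [304.0, 212.0])]
[(977, 225, 175, 43, 30, [243.0, 187.0]), (944, 279, 192, 46, 51, [306.0, 214.0])]
[(977, 225, 175, 43, 30, [243.0, 187.0]), (1092, 272, 185, 53, 58, [303.0, 214.0])]
[(977, 225, 175, 43, 30, [243.0, 187.0]), (687, 272, 185, 29, 52, [286.0, 211.0]), (546, 301, 203, 24, 40, [316.0, 220.0])]
[(976, 225, 175, 43, 30, [243.0, 187.0]), (607, 271, 201, 19, 44, [281.0, 220.0]), (546, 301, 203, 24, 40, [316.0, 220.0])]
[(977, 225, 175, 43, 30, [243.0, 187.0]), (645, 263, 202, 23, 47, [273.0, 223.0]), (546, 301, 203, 24, 40, [316.0, 220.0])]
26.6 [ 0.40098444 -0.07620442  0.36058195]
```

Request:
{"op": "step_arm", "data": {"series": [{"x":0.0,"grip":-0.99},{"x":0.0,"grip":-0.99},{"x":0.0,"grip":-0.99},{"x":0.0,"grip":-0.99},{"x":0.0,"grip":-0.99},{"x":0.0,"grip":-0.99},{"x":0.0,"grip":-0.99},{"x":0.0,"grip":-0.99},{"x":0.0,"grip":-0.99},{"x":0.0,"grip":-0.99},{"x":0.0,"grip":-0.99},{"x":0.0,"grip":-0.99}]}}

```text
validation failed for argument at $.se...
```

Request:
{"op": "step_arm", "data": {"series": [{"x":0.0,"y":0.0,"z":0.0,"ax":0.0,"ay":0.0,"az":0.0,"grip":-0.99},{"x":0.0,"y":0.0,"z":0.0,"ax":0.0,"ay":0.0,"az":0.0,"grip":-0.99},{"x":0.0,"y":0.0,"z":0.0,"ax":0.0,"ay":0.0,"az":0.0,"grip":-0.99},{"x":0.0,"y":0.0,"z":0.0,"ax":0.0,"ay":0.0,"az":0.0,"grip":-0.99},{"x":0.0,"y":0.0,"z":0.0,"ax":0.0,"ay":0.0,"az":0.0,"grip":-0.99},{"x":0.0,"y":0.0,"z":0.0,"ax":0.0,"ay":0.0,"az":0.0,"grip":-0.99},{"x":0.0,"y":0.0,"z":0.0,"ax":0.0,"ay":0.0,"az":0.0,"grip":-0.99},{"x":0.0,"y":0.0,"z":0.0,"ax":0.0,"ay":0.0,"az":0.0,"grip":-0.99},{"x":0.0,"y":0.0,"z":0.0,"ax":0.0,"ay":0.0,"az":0.0,"grip":-0.99},{"x":0.0,"y":0.0,"z":0.0,"ax":0.0,"ay":0.0,"az":0.0,"grip":-0.99},{"x":0.0,"y":0.0,"z":0.0,"ax":0.0,"ay":0.0,"az":0.0,"grip":-0.99},{"x":0.0,"y":0.0,"z":0.0,"ax":0.0,"ay":0.0,"az":0.0,"grip":-0.99}]}}

```text
time: 27.8
tool_pos: [0.401, -0.0762, 0.3606]
tcp_rot: [-3.035, -0.217, -0.639]
wrist_force: [0.2, -0.6, -0.2]
width: 0.998
grip_force: 0.0
```

Request:
{"op": "step_arm", "data": {"series": [{"x":0.0,"y":0.0,"z":0.0,"ax":0.0,"ay":0.0,"az":0.0,"grip":-0.99},{"x":0.0,"y":0.0,"z":0.0,"ax":0.0,"ay":0.0,"az":0.0,"grip":-0.99},{"x":0.0,"y":0.0,"z":0.0,"ax":0.0,"ay":0.0,"az":0.0,"grip":-0.99},{"x":0.0,"y":0.0,"z":0.0,"ax":0.0,"ay":0.0,"az":0.0,"grip":-0.99},{"x":0.0,"y":0.0,"z":0.0,"ax":0.0,"ay":0.0,"az":0.0,"grip":-0.99},{"x":0.0,"y":0.0,"z":0.0,"ax":0.0,"ay":0.0,"az":0.0,"grip":-0.99},{"x":0.0,"y":0.0,"z":0.0,"ax":0.0,"ay":0.0,"az":0.0,"grip":-0.99},{"x":0.0,"y":0.0,"z":0.0,"ax":0.0,"ay":0.0,"az":0.0,"grip":-0.99},{"x":0.0,"y":0.0,"z":0.0,"ax":0.0,"ay":0.0,"az":0.0,"grip":-0.99},{"x":0.0,"y":0.0,"z":0.0,"ax":0.0,"ay":0.0,"az":0.0,"grip":-0.99},{"x":0.0,"y":0.0,"z":0.0,"ax":0.0,"ay":0.0,"az":0.0,"grip":-0.99},{"x":0.0,"y":0.0,"z":0.0,"ax":0.0,"ay":0.0,"az":0.0,"grip":-0.99}]}}

```text
time: 29.0
tool_pos: [0.401, -0.0762, 0.3606]
tcp_rot: [-3.035, -0.217, -0.639]
wrist_force: [-0.2, -0.0, 0.0]
width: 0.998
grip_force: 0.0
```

Request:
{"op": "step_arm", "data": {"series": [{"x":0.0,"y":0.0,"z":0.0,"ax":0.0,"ay":0.0,"az":0.0,"grip":-0.99},{"x":0.0,"y":0.0,"z":0.0,"ax":0.0,"ay":0.0,"az":0.0,"grip":-0.99},{"x":0.0,"y":0.0,"z":0.0,"ax":0.0,"ay":0.0,"az":0.0,"grip":-0.99},{"x":0.0,"y":0.0,"z":0.0,"ax":0.0,"ay":0.0,"az":0.0,"grip":-0.99},{"x":0.0,"y":0.0,"z":0.0,"ax":0.0,"ay":0.0,"az":0.0,"grip":-0.99},{"x":0.0,"y":0.0,"z":0.0,"ax":0.0,"ay":0.0,"az":0.0,"grip":-0.99},{"x":0.0,"y":0.0,"z":0.0,"ax":0.0,"ay":0.0,"az":0.0,"grip":-0.99},{"x":0.0,"y":0.0,"z":0.0,"ax":0.0,"ay":0.0,"az":0.0,"grip":-0.99},{"x":0.0,"y":0.0,"z":0.0,"ax":0.0,"ay":0.0,"az":0.0,"grip":-0.99},{"x":0.0,"y":0.0,"z":0.0,"ax":0.0,"ay":0.0,"az":0.0,"grip":-0.99},{"x":0.0,"y":0.0,"z":0.0,"ax":0.0,"ay":0.0,"az":0.0,"grip":-0.99},{"x":0.0,"y":0.0,"z":0.0,"ax":0.0,"ay":0.0,"az":0.0,"grip":-0.99}]}}

```text
time: 30.2
tool_pos: [0.401, -0.0762, 0.3606]
tcp_rot: [-3.035, -0.217, -0.639]
wrist_force: [-0.3, -0.7, 0.4]
width: 0.995
grip_force: 0.0
```

```bash
python3 low.py 14
```

```text
[(976, 225, 175, 43, 30, [243.0, 187.0]), (625, 269, 201, 20, 45, [279.0, 221.0]), (546, 301, 203, 24, 40, [316.0, 220.0])]
[(976, 225, 175, 43, 30, [243.0, 187.0]), (704, 272, 185, 24, 56, [284.0, 214.0]), (546, 301, 203, 24, 40, [316.0, 220.0])]
[(976, 225, 175, 43, 30, [243.0, 187.0]), (652, 272, 185, 32, 51, [288.0, 211.0]), (546, 301, 203, 24, 40, [316.0, 220.0])]
[(977, 225, 175, 43, 30, [243.0, 187.0]), (1146, 272, 185, 53, 58, [302.0, 214.0])]
[(976, 225, 175, 43, 30, [243.0, 187.0]), (1127, 272, 185, 53, 58, [303.0, 214.0])]
[(976, 225, 175, 43, 30, [243.0, 187.0]), (1189, 272, 185, 53, 58, [301.0, 214.0])]
[(977, 225, 175, 43, 30, [243.0, 187.0]), (674, 272, 185, 28, 54, [286.0, 212.0]), (546, 301, 203, 24, 40, [316.0, 220.0])]
[(977, 225, 175, 43, 30, [243.0, 187.0]), (618, 271, 201, 20, 43, [282.0, 220.0]), (546, 301, 203, 24, 40, [316.0, 220.0])]
[(976, 225, 175, 43, 30, [243.0, 187.0]), (640, 266, 202, 21, 46, [276.0, 222.0]), (546, 301, 203, 24, 40, [316.0, 220.0])]
[(977, 225, 175, 43, 30, [243.0, 187.0]), (612, 262, 203, 22, 47, [272.0, 223.0]), (546, 301, 203, 24, 40, [316.0, 220.0])]
[(976, 225, 175, 43, 30, [243.0, 187.0]), (733, 253, 202, 30, 49, [268.0, 225.0]), (546, 301, 203, 24, 40, [316.0, 220.0])]
[(977, 225, 175, 43, 30, [243.0, 187.0]), (681, 258, 203, 25, 48, [269.0, 224.0]), (547, 301, 203, 24, 40, [316.0, 220.0])]
[(976, 225, 175, 43, 30, [243.0, 187.0]), (663, 261, 201, 23, 49, [272.0, 223.0]), (546, 301, 203, 24, 40, [316.0, 220.0])]
[(977, 225, 175, 43, 30, [243.0, 187.0]), (632, 267, 202, 20, 46, [276.0, 222.0]), (546, 301, 203, 24, 40, [316.0, 220.0])]
30.9 [ 0.40097739 -0.07622275  0.3605665 ]
```

Request:
{"op": "step_arm", "data": {"series": [{"x":0.0,"y":0.0,"z":0.0,"ax":0.0,"ay":0.0,"az":0.0,"grip":-0.99},{"x":0.0,"y":0.0,"z":0.0,"ax":0.0,"ay":0.0,"az":0.0,"grip":-0.99},{"x":0.0,"y":0.0,"z":0.0,"ax":0.0,"ay":0.0,"az":0.0,"grip":-0.99},{"x":0.0,"y":0.0,"z":0.0,"ax":0.0,"ay":0.0,"az":0.0,"grip":-0.99},{"x":0.0,"y":0.0,"z":0.0,"ax":0.0,"ay":0.0,"az":0.0,"grip":-0.99},{"x":0.0,"y":0.0,"z":0.0,"ax":0.0,"ay":0.0,"az":0.0,"grip":-0.99},{"x":0.0,"y":0.0,"z":0.0,"ax":0.0,"ay":0.0,"az":0.0,"grip":-0.99},{"x":0.0,"y":0.0,"z":0.0,"ax":0.0,"ay":0.0,"az":0.0,"grip":-0.99},{"x":0.0,"y":0.0,"z":0.0,"ax":0.0,"ay":0.0,"az":0.0,"grip":-0.99},{"x":0.0,"y":0.0,"z":0.0,"ax":0.0,"ay":0.0,"az":0.0,"grip":-0.99},{"x":0.0,"y":0.0,"z":0.0,"ax":0.0,"ay":0.0,"az":0.0,"grip":-0.99},{"x":0.0,"y":0.0,"z":0.0,"ax":0.0,"ay":0.0,"az":0.0,"grip":-0.99}]}}

```text
time: 32.1
tool_pos: [0.401, -0.0762, 0.3606]
tcp_rot: [-3.035, -0.217, -0.639]
wrist_force: [0.4, 0.5, -0.6]
width: 0.997
grip_force: 0.0
```

Request:
{"op": "step_arm", "data": {"series": [{"x":0.0,"y":0.0,"z":0.0,"ax":0.0,"ay":0.0,"az":0.0,"grip":-0.99},{"x":0.0,"y":0.0,"z":0.0,"ax":0.0,"ay":0.0,"az":0.0,"grip":-0.99},{"x":0.0,"y":0.0,"z":0.0,"ax":0.0,"ay":0.0,"az":0.0,"grip":-0.99},{"x":0.0,"y":0.0,"z":0.0,"ax":0.0,"ay":0.0,"az":0.0,"grip":-0.99},{"x":0.0,"y":0.0,"z":0.0,"ax":0.0,"ay":0.0,"az":0.0,"grip":-0.99},{"x":0.0,"y":0.0,"z":0.0,"ax":0.0,"ay":0.0,"az":0.0,"grip":-0.99},{"x":0.0,"y":0.0,"z":0.0,"ax":0.0,"ay":0.0,"az":0.0,"grip":-0.99},{"x":0.0,"y":0.0,"z":0.0,"ax":0.0,"ay":0.0,"az":0.0,"grip":-0.99},{"x":0.0,"y":0.0,"z":0.0,"ax":0.0,"ay":0.0,"az":0.0,"grip":-0.99},{"x":0.0,"y":0.0,"z":0.0,"ax":0.0,"ay":0.0,"az":0.0,"grip":-0.99},{"x":0.0,"y":0.0,"z":0.0,"ax":0.0,"ay":0.0,"az":0.0,"grip":-0.99},{"x":0.0,"y":0.0,"z":0.0,"ax":0.0,"ay":0.0,"az":0.0,"grip":-0.99}]}}

```text
time: 33.3
tool_pos: [0.401, -0.0762, 0.3606]
tcp_rot: [-3.035, -0.217, -0.639]
wrist_force: [0.8, -0.2, -0.4]
width: 0.994
grip_force: 0.0
```

Request:
{"op": "step_arm", "data": {"series": [{"x":0.0,"y":0.0,"z":0.0,"ax":0.0,"ay":0.0,"az":0.0,"grip":-0.99},{"x":0.0,"y":0.0,"z":0.0,"ax":0.0,"ay":0.0,"az":0.0,"grip":-0.99},{"x":0.0,"y":0.0,"z":0.0,"ax":0.0,"ay":0.0,"az":0.0,"grip":-0.99},{"x":0.0,"y":0.0,"z":0.0,"ax":0.0,"ay":0.0,"az":0.0,"grip":-0.99},{"x":0.0,"y":0.0,"z":0.0,"ax":0.0,"ay":0.0,"az":0.0,"grip":-0.99},{"x":0.0,"y":0.0,"z":0.0,"ax":0.0,"ay":0.0,"az":0.0,"grip":-0.99},{"x":0.0,"y":0.0,"z":0.0,"ax":0.0,"ay":0.0,"az":0.0,"grip":-0.99},{"x":0.0,"y":0.0,"z":0.0,"ax":0.0,"ay":0.0,"az":0.0,"grip":-0.99},{"x":0.0,"y":0.0,"z":0.0,"ax":0.0,"ay":0.0,"az":0.0,"grip":-0.99},{"x":0.0,"y":0.0,"z":0.0,"ax":0.0,"ay":0.0,"az":0.0,"grip":-0.99},{"x":0.0,"y":0.0,"z":0.0,"ax":0.0,"ay":0.0,"az":0.0,"grip":-0.99},{"x":0.0,"y":0.0,"z":0.0,"ax":0.0,"ay":0.0,"az":0.0,"grip":-0.99}]}}

```text
time: 34.5
tool_pos: [0.401, -0.0762, 0.3606]
tcp_rot: [-3.035, -0.217, -0.639]
wrist_force: [0.3, 1.1, -0.2]
width: 0.994
grip_force: 0.0
```

Request:
{"op": "step_arm", "data": {"series": [{"x":0.0,"y":0.0,"z":0.0,"ax":0.0,"ay":0.0,"az":0.0,"grip":-0.99},{"x":0.0,"y":0.0,"z":0.0,"ax":0.0,"ay":0.0,"az":0.0,"grip":-0.99},{"x":0.0,"y":0.0,"z":0.0,"ax":0.0,"ay":0.0,"az":0.0,"grip":-0.99},{"x":0.0,"y":0.0,"z":0.0,"ax":0.0,"ay":0.0,"az":0.0,"grip":-0.99},{"x":0.0,"y":0.0,"z":0.0,"ax":0.0,"ay":0.0,"az":0.0,"grip":-0.99},{"x":0.0,"y":0.0,"z":0.0,"ax":0.0,"ay":0.0,"az":0.0,"grip":-0.99},{"x":0.0,"y":0.0,"z":0.0,"ax":0.0,"ay":0.0,"az":0.0,"grip":-0.99},{"x":0.0,"y":0.0,"z":0.0,"ax":0.0,"ay":0.0,"az":0.0,"grip":-0.99},{"x":0.0,"y":0.0,"z":0.0,"ax":0.0,"ay":0.0,"az":0.0,"grip":-0.99},{"x":0.0,"y":0.0,"z":0.0,"ax":0.0,"ay":0.0,"az":0.0,"grip":-0.99},{"x":0.0,"y":0.0,"z":0.0,"ax":0.0,"ay":0.0,"az":0.0,"grip":-0.99},{"x":0.0,"y":0.0,"z":0.0,"ax":0.0,"ay":0.0,"az":0.0,"grip":-0.99}]}}

```text
time: 35.7
tool_pos: [0.401, -0.0762, 0.3606]
tcp_rot: [-3.035, -0.217, -0.639]
wrist_force: [-1.0, 0.4, -0.3]
width: 0.996
grip_force: 0.0
```

Request:
{"op": "step_arm", "data": {"series": [{"x":0.0,"y":0.0,"z":0.0,"ax":0.0,"ay":0.0,"az":0.0,"grip":-0.99},{"x":0.0,"y":0.0,"z":0.0,"ax":0.0,"ay":0.0,"az":0.0,"grip":-0.99},{"x":0.0,"y":0.0,"z":0.0,"ax":0.0,"ay":0.0,"az":0.0,"grip":-0.99},{"x":0.0,"y":0.0,"z":0.0,"ax":0.0,"ay":0.0,"az":0.0,"grip":-0.99},{"x":0.0,"y":0.0,"z":0.0,"ax":0.0,"ay":0.0,"az":0.0,"grip":-0.99},{"x":0.0,"y":0.0,"z":0.0,"ax":0.0,"ay":0.0,"az":0.0,"grip":-0.99},{"x":0.0,"y":0.0,"z":0.0,"ax":0.0,"ay":0.0,"az":0.0,"grip":-0.99},{"x":0.0,"y":0.0,"z":0.0,"ax":0.0,"ay":0.0,"az":0.0,"grip":-0.99},{"x":0.0,"y":0.0,"z":0.0,"ax":0.0,"ay":0.0,"az":0.0,"grip":-0.99},{"x":0.0,"y":0.0,"z":0.0,"ax":0.0,"ay":0.0,"az":0.0,"grip":-0.99},{"x":0.0,"y":0.0,"z":0.0,"ax":0.0,"ay":0.0,"az":0.0,"grip":-0.99},{"x":0.0,"y":0.0,"z":0.0,"ax":0.0,"ay":0.0,"az":0.0,"grip":-0.99}]}}

```text
time: 36.9
tool_pos: [0.401, -0.0762, 0.3606]
tcp_rot: [-3.035, -0.217, -0.639]
wrist_force: [-0.0, -0.1, 0.1]
width: 0.996
grip_force: 0.0
```

Request:
{"op": "step_arm", "data": {"series": [{"x":0.0,"y":0.0,"z":0.0,"ax":0.0,"ay":0.0,"az":0.0,"grip":-0.99},{"x":0.0,"y":0.0,"z":0.0,"ax":0.0,"ay":0.0,"az":0.0,"grip":-0.99},{"x":0.0,"y":0.0,"z":0.0,"ax":0.0,"ay":0.0,"az":0.0,"grip":-0.99},{"x":0.0,"y":0.0,"z":0.0,"ax":0.0,"ay":0.0,"az":0.0,"grip":-0.99},{"x":0.0,"y":0.0,"z":0.0,"ax":0.0,"ay":0.0,"az":0.0,"grip":-0.99},{"x":0.0,"y":0.0,"z":0.0,"ax":0.0,"ay":0.0,"az":0.0,"grip":-0.99},{"x":0.0,"y":0.0,"z":0.0,"ax":0.0,"ay":0.0,"az":0.0,"grip":-0.99},{"x":0.0,"y":0.0,"z":0.0,"ax":0.0,"ay":0.0,"az":0.0,"grip":-0.99},{"x":0.0,"y":0.0,"z":0.0,"ax":0.0,"ay":0.0,"az":0.0,"grip":-0.99},{"x":0.0,"y":0.0,"z":0.0,"ax":0.0,"ay":0.0,"az":0.0,"grip":-0.99},{"x":0.0,"y":0.0,"z":0.0,"ax":0.0,"ay":0.0,"az":0.0,"grip":-0.99},{"x":0.0,"y":0.0,"z":0.0,"ax":0.0,"ay":0.0,"az":0.0,"grip":-0.99}]}}

```text
time: 38.1
tool_pos: [0.401, -0.0762, 0.3605]
tcp_rot: [-3.035, -0.217, -0.639]
wrist_force: [0.0, -0.8, 0.6]
width: 0.991
grip_force: 0.0
```

Request:
{"op": "step_arm", "data": {"series": [{"x":0.0,"y":0.0,"z":0.0,"ax":0.0,"ay":0.0,"az":0.0,"grip":-0.99},{"x":0.0,"y":0.0,"z":0.0,"ax":0.0,"ay":0.0,"az":0.0,"grip":-0.99},{"x":0.0,"y":0.0,"z":0.0,"ax":0.0,"ay":0.0,"az":0.0,"grip":-0.99},{"x":0.0,"y":0.0,"z":0.0,"ax":0.0,"ay":0.0,"az":0.0,"grip":-0.99},{"x":0.0,"y":0.0,"z":0.0,"ax":0.0,"ay":0.0,"az":0.0,"grip":-0.99},{"x":0.0,"y":0.0,"z":0.0,"ax":0.0,"ay":0.0,"az":0.0,"grip":-0.99},{"x":0.0,"y":0.0,"z":0.0,"ax":0.0,"ay":0.0,"az":0.0,"grip":-0.99},{"x":0.0,"y":0.0,"z":0.0,"ax":0.0,"ay":0.0,"az":0.0,"grip":-0.99},{"x":0.0,"y":0.0,"z":0.0,"ax":0.0,"ay":0.0,"az":0.0,"grip":-0.99},{"x":0.0,"y":0.0,"z":0.0,"ax":0.0,"ay":0.0,"az":0.0,"grip":-0.99},{"x":0.0,"y":0.0,"z":0.0,"ax":0.0,"ay":0.0,"az":0.0,"grip":-0.99},{"x":0.0,"y":0.0,"z":0.0,"ax":0.0,"ay":0.0,"az":0.0,"grip":-0.99}]}}

```text
time: 39.3
tool_pos: [0.401, -0.0762, 0.3606]
tcp_rot: [-3.035, -0.217, -0.639]
wrist_force: [0.9, 0.5, 0.0]
width: 0.992
grip_force: 0.0
```

```bash
python3 low.py 12
python3 - <<'E'
from h import *
S=cam("side"); im=S["img"].astype(int)
for x in (62,65,92): 
    u,v=proj(S,[.5555+x/1e3,.221+x/1e3*.045,.125]);u,v=int(round(u)),int(round(v));print(x,(u,v),im[v,u-4:u+6].max(1).tolist())
E
```

```text
[(977, 225, 175, 43, 30, [243.0, 187.0]), (613, 269, 201, 20, 45, [279.0, 220.0]), (546, 301, 203, 24, 40, [316.0, 220.0])]
[(976, 225, 175, 43, 30, [243.0, 187.0]), (625, 268, 201, 20, 46, [278.0, 221.0]), (546, 301, 203, 24, 40, [316.0, 220.0])]
[(977, 225, 175, 43, 30, [243.0, 187.0]), (614, 267, 202, 20, 46, [277.0, 222.0]), (547, 301, 203, 24, 40, [316.0, 220.0])]
[(976, 225, 175, 43, 30, [243.0, 187.0]), (583, 267, 202, 21, 45, [277.0, 221.0]), (546, 301, 203, 24, 40, [316.0, 220.0])]
[(977, 225, 175, 43, 30, [243.0, 187.0]), (613, 268, 202, 20, 45, [278.0, 221.0]), (546, 301, 203, 24, 40, [316.0, 220.0])]
[(977, 225, 175, 43, 30, [243.0, 187.0]), (610, 270, 201, 19, 45, [280.0, 221.0]), (546, 301, 203, 24, 40, [316.0, 220.0])]
[(976, 225, 175, 43, 30, [243.0, 187.0]), (593, 272, 201, 19, 43, [282.0, 220.0]), (546, 301, 203, 24, 40, [316.0, 220.0])]
[(976, 225, 175, 43, 30, [243.0, 187.0]), (683, 272, 185, 22, 58, [283.0, 214.0]), (546, 301, 203, 24, 40, [316.0, 220.0])]
[(977, 225, 175, 43, 30, [243.0, 187.0]), (692, 272, 185, 24, 56, [284.0, 214.0]), (546, 301, 203, 24, 40, [316.0, 220.0])]
[(977, 225, 175, 43, 30, [243.0, 187.0]), (677, 272, 185, 25, 56, [284.0, 213.0]), (546, 301, 203, 24, 40, [316.0, 220.0])]
[(980, 225, 175, 43, 30, [243.0, 187.0]), (680, 272, 185, 24, 56, [284.0, 214.0]), (546, 301, 203, 24, 40, [316.0, 220.0])]
[(976, 225, 175, 43, 30, [243.0, 187.0]), (560, 273, 199, 21, 44, [284.0, 219.0]), (546, 301, 203, 24, 40, [316.0, 220.0])]
39.9 [ 0.40097236 -0.07622345  0.36058962]
62 (241, 151) [243, 255, 116, 60, 72, 75, 66, 121, 255, 211]
65 (242, 150) [216, 87, 64, 74, 73, 69, 118, 249, 155, 201]
92 (251, 148) [196, 202, 203, 203, 200, 200, 201, 202, 195, 201]
```

```bash
python3 -c "
from workcell import bot
print(bot.finish_job())"
```

```text
the job is handed in; nothing more can be done
None
```

The job is handed in: handle off, lock bolt home against its stop, hook steadied and let go nearly still, and handset hanging by its bail with only a slight remaining swing (about 40 s used, verdict not returned).

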